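# Reset the tripped hot block and set the digestion vessel's cap to vent

### The arm

A 7-joint arm with a two-finger parallel gripper is mounted at the origin on the work surface. World frame = base frame: x ahead of the robot, y to its left, z up, the work surface at z = 0. Lengths are in m, angles in rad, forces in N, time in s.
With the tool pointing down it reaches from about 0.35 to 0.9 m from the base axis. Payload 8.1 kg.
Tool frame: the origin (TCP) lies at the very end of the fingers, on their centre line; the grasp point (between the pads) lies 19 mm behind it; z points along the fingers, y is the direction in which the jaws open and shut (so a half turn about z gives the same grasp; the last joint's range is limited). The gripper opens to 92 mm and grips with 3 to 60 N. Pads are 19 mm wide; open, the fingers measure 130 mm over their backs; the gripper's body (75 mm by 190 mm) begins 47 mm behind the grasp point.
Start: joints at [1.034, 0.434, 0.025, 1.573, -0.012, 1.134, -0.075], TCP at [0.263, -0.567, 0.193] pointing down, gripper open.
Joint ranges: [-2.62, 2.62], [-0.44, 2.09], [-1.27, 1.32], [0.08, 2.57], [-1.32, 4.46], [0.12, 2], [-2.74, 2.74]. Speed limits (rad/s): [2.22, 2.22, 3.01, 3.01, 3.14, 3.14, 3.14].

### API

Orientations are given as a rotation vector (axis times angle).
In Python, from cell import observe, get_image, sign_off gives the robot as it stands.
- The arm moves only by the tool arm_command, never from a script. Its argument "deltas" is a list of rows, each an object with "xyz": the shift along the tool's x, y, z in cm, a list of three; "turn": the turn about the tool's z in degrees; "jaw": the closure in counts, from 0 (fully open) to 255 (shut). A call has 1 to 5 rows; each row is the pose to reach, as a shift and turn from the pose measured when the call began, along the tool's axes at that moment; what a row does not reach only later rows make up. A row lasts 1/12 s, in which the tool goes at most 41.7 mm and 7.16 degrees, less where a joint would pass 70% of its speed; a pose out of reach is approached as far as the arm can. A call with a gripper value outside its range is refused whole. The fingers move at their own pace and stop on an object; "force" is the grip in N (left out, the last holds). Time passes only in rows, so rows that repeat a pose let the fingers close. It gives the time, the measured TCP pose, the force and the opening at its end, in the units of the state.
- observe(): the state, without advancing time (a new reading comes with each control period).
- get_image(name): name is "scene" or "top"; returns a dict with "frame" (480x640x3 uint8, red, green, blue), "depth" (480x640 float32, m along the optical axis (not along the pixel's ray), 0 where there is no reading), "camera_matrix" (3x3 intrinsics, pixels), "cam_to_world" (4x4, takes a point from camera to world coordinates). Camera axes: x right, y up, looking along -z (the intrinsics and any distortion apply to the point x, -y, -z); pixel columns grow to the right and rows downward; lengths in m; the calibration is good to about 2 mm. A picture is of the moment at which its call begins.
- sign_off(): hands the job in, once; it reports no verdict.
The state is a dict: "clock": time; "joints": joint angles; "dq": joint speeds; "joint_efforts": joint torques, N m; "position": TCP position; "ee_rot": TCP orientation; "force": force on the tool from outside, world axes, zero at the start; "ft_torque": the same for the moment, N m; "width": opening from 0.0 (shut) to 1.0 (fully open).
Only numpy, scipy, OpenCV 4.12 (cv2) and the standard library are available. Lean on these libraries where they do the work, as an engineer would, in place of code of your own. Each camera call takes 0.05 s, during which the arm holds its last target.

### The job

The hot block's over-temperature cut-out has tripped: take the stylus from its holder, press the small recessed reset button in the block's control panel fully in with the stylus tip, and stand the stylus back in its holder. Then screw the cap of the large digestion vessel down until it bottoms out, and back it off a quarter turn so that the vessel can vent while it warms. Finish still gripping the cap there, ready to nip it shut, and leave the other things on the bench where they stand.

Things in the scene. Friction and masses are not known exactly. Their poses are not given: they have to be found in the camera images.
- heater: Hot block: fixed white instrument, 220 (x) by 320 (y) by 108 mm high. Origin: centre of its footprint on the bench; z up, -x its front, towards the robot. On its +y half an aluminium block, 190 mm square, top at 108 mm, with four wells at x = -45 or +45, y = +10 or +100 mm. On its -y side the control panel, 110 mm wide, top at 100 mm, with a flat display, three flat keys and the reset hole.
- reset_mouth (a point): Centre of the mouth of the reset hole, level with the top of the control panel, 100 mm above the bench, at x = -45, y = -105 mm in the heater's frame. A vertical round hole, 14 mm in diameter, with a dark steel ring round it. The grey button lies in it, its top 5 mm below the mouth.
- reset_travel (a joint): How far the reset button is pressed in: 0 at rest, 0.004 m fully in. It springs back: about 1 N to start it, 5 N to have it fully in.
- reset_button: The grey reset button itself, 12 mm in diameter. Origin: centre of its top face (5 mm below the panel when at rest); it moves down when pressed.
- stylus: Reset stylus, 119 mm long, about 40 g, upright, point down, in its holder. Origin: centre of its tip end; z runs up towards the handle. Steel pin 6 mm in diameter from 0 to 50 mm, black collar 22 mm in diameter from 50 to 54 mm, straight round black handle 13 mm in diameter from 54 to 119 mm. The collar's underside rests on the holder's top.
- stylus_handle (a point): A point on the stylus's axis, 90 mm above the tip end, in the middle of the upper handle: a good place to grip.
- holder: The stylus holder: a fixed grey block, 56 x 56 mm, 60 mm high. Origin: the centre of its underside on the bench; z up. In the middle of its top is a vertical hole 10 mm in diameter, 56 mm deep, with a 2 mm chamfer at its mouth. With the stylus home, its tip end is 10 mm above the bench.
- holder_mouth (a point): Centre of the mouth of the holder's hole, level with its top, 60 mm above the bench.
- vessel: Large digestion vessel: translucent white, 50 mm in diameter, held fast in one of the hot block's four wells (any of them), shoulder 148 mm above the bench. It neither turns nor lifts. Origin: on its axis at bench height; z up. The other three wells hold small closed vials, 139 mm high above the bench, lower than the big cap.
- cap: Ribbed blue screw cap of the large vessel, started on its thread but not yet down: 46 mm in diameter (ribs to 47), 22 mm high, a short raised rib on its top. Origin: centre of its lower rim, on its axis; z up, x towards the raised rib. Bottomed out, its lower rim is 158 and its top 180 mm above the bench; each turn unscrewed raises it 4 mm.
- cap_grip (a point): A point on the cap's axis, half way up the cap (11 mm above its lower rim): take the cap by its round side at this height.
- cap_turn (a joint): Turn of the cap on its thread, rad: 0 is bottomed out (a hard stop), growing as it is unscrewed (anticlockwise from above; right-handed thread); pi/2 is a quarter turn back. It turns stiffly (0.12 N m) and stays where it is left. At the start 2.0 to 4.2 rad. The thread could come off only beyond 9.4 rad.
- wash_bottle: Bystander: a white wash bottle, 66 mm in diameter, with a red spout, 212 mm high. Origin: centre of its underside.
- beaker: Bystander: a glass beaker, 72 mm in diameter, 90 mm high. Origin: centre of its underside.
- tube_rack: Bystander: a white foam rack, 85 x 150 mm, with blue-capped tubes, 105 mm high. Origin: centre of its underside.
- timer: Bystander: a flat white bench timer, 70 x 85 mm, 24 mm high. Origin: centre of its underside.

How it is judged:
On the way, in this order (a step that is already met when the one before it is completed fails the run):
1. the reset button is pressed fully in by the tip of the stylus, held in the gripper (value of joint reset_travel above 0.0032 m and contact force between stylus and reset_button above 1 N and contact force between the fingers and stylus above 0.5 N), for 0.05 s.
2. the button is out again and the stylus stands home in its holder, let go (value of joint reset_travel below 0.001 m and horizontal distance between stylus and holder_mouth below 0.006 m and z of stylus in the frame of holder_mouth below -0.044 m and angle between stylus's own z axis and vertical below 0.15 rad and contact force between the fingers and stylus below 0.1 N), for 0.2 s.
3. the cap is screwed down until it bottoms out (value of joint cap_turn below 0.08 rad), for 0.1 s.
At the end, for the whole second after the job is handed in: Cap, once bottomed out, stands 90 +/- 20 degrees back from there, still, with the gripper closed on it (over 2 N); the reset button, earlier pressed fully in by the held stylus, is out; the stylus stands upright, home in its holder; bystanders not shoved over 20 mm (value of joint cap_turn between 1.22 and 1.92 rad and velocity of joint cap_turn between -0.1 and 0.1 rad/s and contact force between the fingers and cap above 2 N and value of joint reset_travel below 0.001 m and horizontal distance between stylus and holder_mouth below 0.006 m and z of stylus in the frame of holder_mouth below -0.044 m and angle between stylus's own z axis and vertical below 0.15 rad); the arm keeps its last pose, push and grip.
It fails at once if a bystander is shoved more than 20 mm or knocked over (distance of any of wash_bottle, beaker, tube_rack, timer from where it was at the start of the episode above 0.02 m or angle between any of wash_bottle, beaker's own z axis and vertical above 0.5 rad).
It also fails if it takes over 59 s, if anything falls off the work surface, if the arm or the gripper's body presses on something with over 40 N, if the wrist force passes 120 N, or if a joint passes its speed limit or range.

## Working session

There is one attempt and no reset: what is moved stays moved. The work goes in short steps, Python scripts to look and compute and a tool call to move; the robot and the scene stay as the last step left them, time stands still between calls to the robot, and variables do not carry over. Pictures are saved under pics/ and viewed, and the job is handed in when it is done.

Besides the shell and the picture viewer there is one more tool, called by a JSON object that holds its "api" and its "payload". arm_command: Moves the arm, as the interface text tells. Its arguments: {"type":"object","properties":{"deltas":{"type":"array","items":{"type":"object","properties":{"xyz":{"type":"array","items":{"type":"number"}},"turn":{"type":"number"},"jaw":{"type":"number"}}}},"force":{"type":"number"}},"required":["deltas"]}

```bash
ls; mkdir -p pics; python3 - <<'E'
from cell import observe,get_image
import cv2,numpy as np
print(observe())
for n in("scene","top"):
    d=get_image(n); cv2.imwrite(f"pics/{n}0.png",d["frame"][:,:,::-1]); np.savez(f"pics/{n}0.npz",**d)
    print(d["camera_matrix"],d["cam_to_world"],[k for k in d])
E
```

```text
pics
{'clock': 0.0, 'joints': array([ 1.03440398,  0.43521448,  0.02499277,  1.57409638, -0.011627  ,
        1.13398262, -0.07505934]), 'dq': array([ 7.48633916e-04, -2.67982856e-04, -1.23616260e-03, -6.45390698e-04,
       -2.60163075e-05, -5.74584686e-04, -5.24843749e-04]), 'joint_efforts': array([ 1.66300595e-05, -6.67843151e+01,  9.84469391e-01, -3.14454782e+01,
       -6.05130591e-02,  4.30978637e-02,  2.01668959e-04]), 'position': array([ 0.2624042 , -0.56663133,  0.19225078]), 'ee_rot': array([-3.06655285e+00, -6.75659564e-01,  7.15762199e-04]), 'force': array([ 0.37218807, -0.4962617 ,  0.60098938]), 'ft_torque': array([ 0.02406467, -0.04231914, -0.02027592]), 'width': 0.9980583018058019}
[[459.14757342   0.         316.24882287]
 [  0.         459.14757342 236.89278877]
 [  0.           0.           1.        ]] [[ 0.75776056 -0.44081728  0.48112271  1.11184948]
 [ 0.65251569  0.50656407 -0.56357442 -0.66419509]
 [ 0.00471387  0.74099458  0.67149446  0.99485407]
 [ 0.          0.          0.          1.        ]] ['frame', 'depth', 'camera_matrix', 'cam_to_world']
[[481.98613091   0.         323.38728353]
 [  0.         481.98613091 252.66975888]
 [  0.           0.           1.        ]] [[-0.00918703  0.98661432 -0.16281213  0.33677696]
 [-0.99992506 -0.01038161 -0.0064879   0.03415445]
 [-0.00809131  0.16274033  0.98663576  1.12655396]
 [ 0.          0.          0.          1.        ]] ['frame', 'depth', 'camera_matrix', 'cam_to_world']
```

View pics/scene0.png

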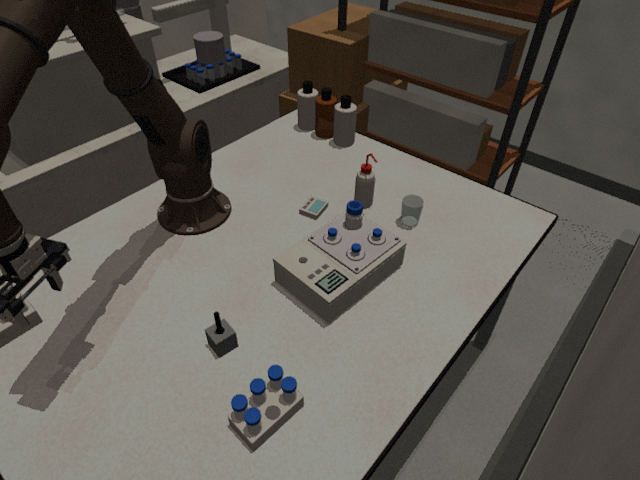

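View pics/top0.png

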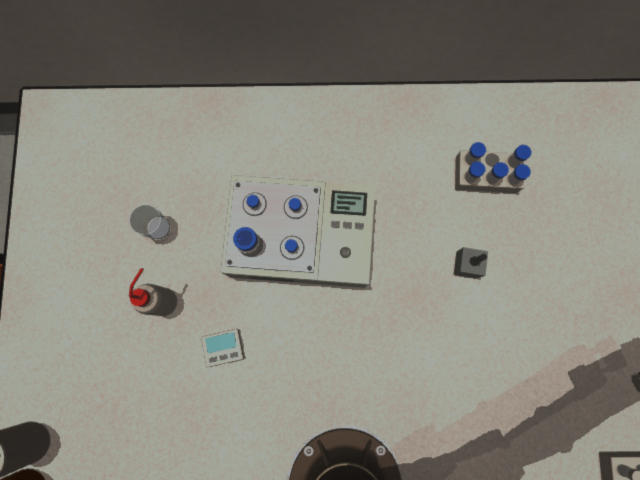

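```bash
cat > h.py <<'E'
import numpy as np,cv2
def load(n): return dict(np.load(f"pics/{n}.npz"))
def ray(d,u,v,z):
    K=d["camera_matrix"];T=d["cam_to_world"]
    c=np.array([(u-K[0,2])/K[0,0],-(v-K[1,2])/K[1,1],-1.]); w=T[:3,:3]@c
    s=(z-T[2,3])/w[2]; return T[:3,3]+s*w
def proj(d,p):
    K=d["camera_matrix"];T=d["cam_to_world"]
    c=T[:3,:3].T@(np.array(p,float)-T[:3,3]); return np.array([K[0,2]+K[0,0]*c[0]/-c[2],K[1,2]-K[1,1]*c[1]/-c[2]])
def dpt(d,u,v):
    K=d["camera_matrix"];T=d["cam_to_world"];z=d["depth"][int(round(v)),int(round(u))]
    return T[:3,:3]@(z*np.array([(u-K[0,2])/K[0,0],-(v-K[1,2])/K[1,1],-1.]))+T[:3,3]
def crop(d,x0,y0,w,h,f,name):
    im=cv2.resize(d["frame"][y0:y0+h,x0:x0+w,::-1],None,fx=f,fy=f,interpolation=cv2.INTER_CUBIC); cv2.imwrite(f"pics/{name}.png",im)
E
python3 - <<'E'
from h import *
t=load("top0");s=load("scene0")
crop(t,215,165,170,130,4.7,"t_heat");crop(t,440,230,60,60,10,"t_hold");crop(s,265,190,150,125,4.8,"s_heat");crop(s,195,300,60,60,10,"s_hold")
E
```

```text
(no output)
```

View pics/t_heat.png

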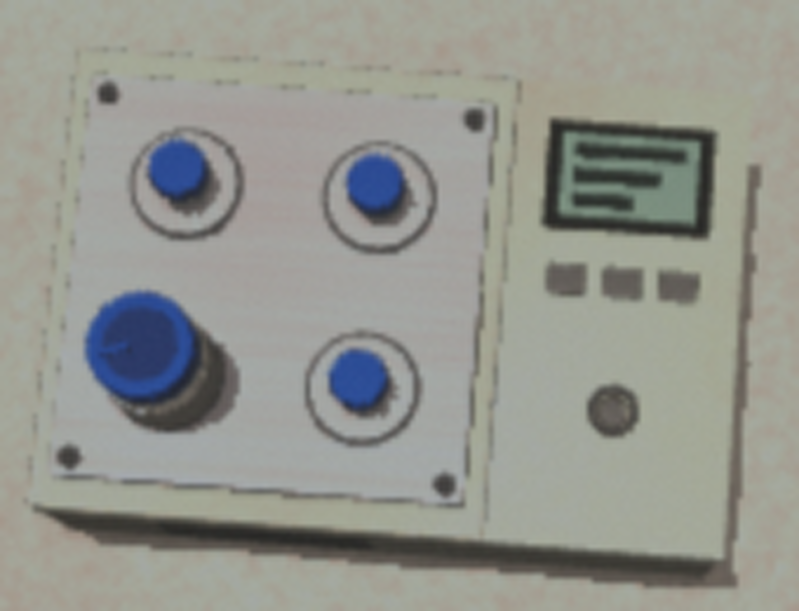

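View pics/t_hold.png

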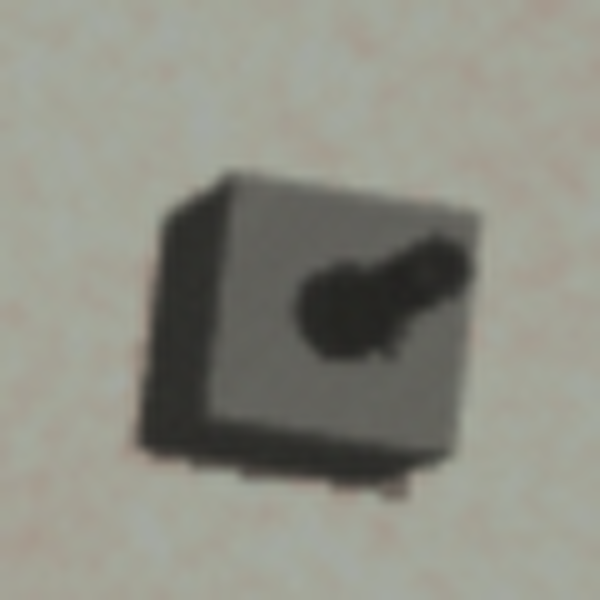

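View pics/s_heat.png

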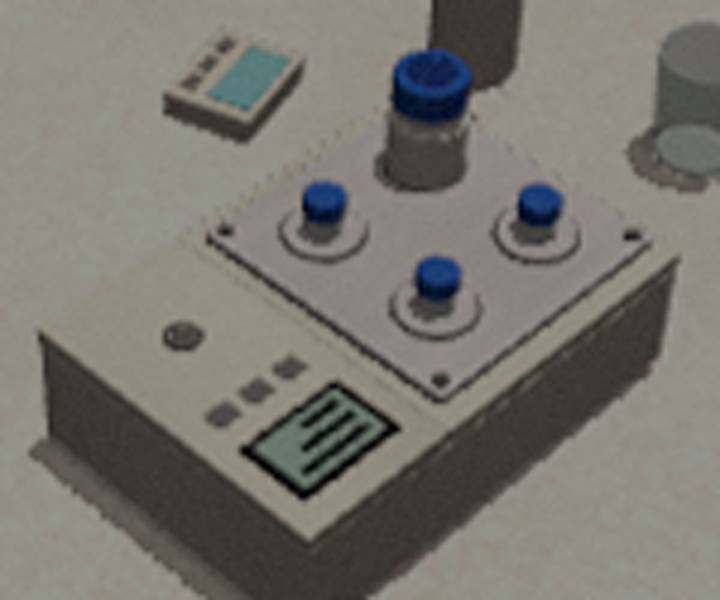

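View pics/s_hold.png

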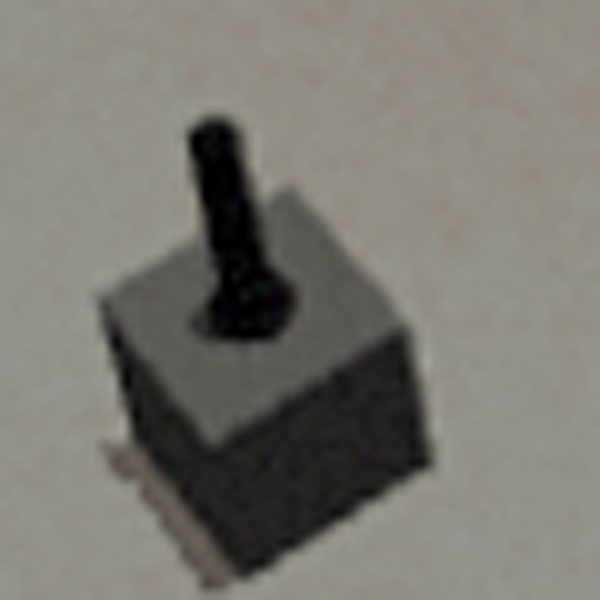

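```bash
python3 - <<'E'
from h import *
t=load("top0");s=load("scene0")
def P(d,x0,y0,f,pts,z):
    return np.array([ray(d,x0+(x+.5)/f-.5,y0+(y+.5)/f-.5,z) for x,y in pts])
np.set_printoptions(precision=4,suppress=True)
a=P(t,440,230,10,[(235,178),(480,212),(452,458),(208,422)],.06);b=P(s,195,300,10,[(102,302),(292,190),(408,328),(215,442)],.06)
print("hold",a.mean(0),b.mean(0));print(a[:,:2],b[:,:2])
print("styl top",P(t,440,230,10,[(442,260)],.129),P(s,195,300,10,[(214,130)],.129))
print("collar",P(t,440,230,10,[(343,312)],.062))
print("reset",P(t,215,165,4.7,[(613,411)],.1),P(s,265,190,4.8,[(184,336)],.1))
print("cap",P(t,215,165,4.7,[(141,347)],.182),P(s,265,190,4.8,[(432,72)],.182))
# panel edges/heater corners
print("front corners",P(t,215,165,4.7,[(32,507),(722,560)],.1), P(s,265,190,4.8,[(38,335),(310,543),(680,260)],.1))
print("plate screws",P(t,215,165,4.7,[(108,93),(475,120),(69,457),(445,485)],.108))
print("vials",P(t,215,165,4.7,[(178,168),(376,184),(358,380)],.139))
print("bys",P(t,0,0,1,[(140,296)],.21),P(t,0,0,1,[(158,228)],.09),P(t,0,0,1,[(222,347)],.024),P(t,0,0,1,[(495,168)],.06))
K=[dpt(t,x,y) for x,y in[(245,238),(345,252),(468,252),(479,258)]];print(np.array(K))
E
```

```text
hold [ 0.4899 -0.2944  0.06  ] [ 0.4884 -0.2978  0.06  ]
[[ 0.5216 -0.272 ]
 [ 0.5133 -0.3263]
 [ 0.458  -0.3165]
 [ 0.4666 -0.2629]] [[ 0.4572 -0.3202]
 [ 0.4663 -0.2666]
 [ 0.5202 -0.2758]
 [ 0.5101 -0.3286]]
styl top [[ 0.4918 -0.2944  0.129 ]] [[ 0.4864 -0.2964  0.129 ]]
collar [[ 0.4907 -0.2937  0.062 ]]
reset [[ 0.507  -0.0058  0.1   ]] [[ 0.5038 -0.0077  0.1   ]]
cap [[0.5231 0.1976 0.182 ]] [[0.5225 0.1942 0.182 ]]
front corners [[ 0.4654  0.2603  0.1   ]
 [ 0.4379 -0.0542  0.1   ]] [[ 0.4401 -0.062   0.1   ]
 [ 0.6555 -0.0781  0.1   ]
 [ 0.684   0.2336  0.1   ]]
plate screws [[0.6588 0.2279 0.108 ]
 [0.6438 0.0565 0.108 ]
 [0.4871 0.2423 0.108 ]
 [0.4725 0.0712 0.108 ]]
vials [[0.6136 0.1897 0.139 ]
 [0.6051 0.1005 0.139 ]
 [0.5157 0.1084 0.139 ]]
bys [[0.408  0.3903 0.21  ]] [[0.5668 0.4051 0.09  ]] [[0.306  0.2715 0.024 ]] [[ 0.7062 -0.3558  0.06  ]]
[[ 0.5241  0.1969  0.1814]
 [ 0.5083 -0.006   0.0933]
 [ 0.5107 -0.2821  0.0612]
 [ 0.4887 -0.2883  0.1159]]
```

The top view shows the holder centre at about (474,262), the reset hole at about (345,252) and the big cap at about (245,238). The two cameras agree to about 3 mm. Next I work out the move to above the stylus.

```bash
cat > go.py <<'E'
import sys,numpy as np
from scipy.spatial.transform import Rotation as R
from cell import observe
np.set_printoptions(precision=4,suppress=True)
o=observe();r=R.from_rotvec(o["ee_rot"]);M=r.as_matrix()
yaw=np.degrees(np.arctan2(M[1,0],M[0,0]))
print("t",round(o["clock"],2),"p",o["position"],"yaw",yaw,"tilt",np.degrees(np.arccos(-M[2,2])),"q",o["joints"],"F",o["force"],"T",o["ft_torque"],"w",o["width"]*92)
if len(sys.argv)>3:
    g=np.array(list(map(float,sys.argv[1:4])))
    print("xyz cm",100*M.T@(g-o["position"]))
E
python3 go.py .4892 -.296 .16
```

```text
t 0.1 p [ 0.2624 -0.5667  0.1923] yaw 24.850989870372427 tilt 0.08044519468182214 q [ 1.0344  0.4352  0.025   1.574  -0.0116  1.134  -0.0751] F [-0.1229  0.0654  0.2187] T [ 0.0012 -0.0512  0.0112] w 92.22079836321363
xyz cm [ 31.9516 -15.0279   3.2502]
```

{"api": "arm_command", "payload": {"deltas": [{"xyz": [31.95,-15.03,3.2],"turn": 0,"jaw": 0},{"xyz": [31.95,-15.03,3.2],"turn": 0,"jaw": 0},{"xyz": [31.95,-15.03,3.2],"turn": 0,"jaw": 0},{"xyz": [31.95,-15.03,3.2],"turn": 0,"jaw": 0},{"xyz": [31.95,-15.03,3.2],"turn": 0,"jaw": 0}], "force": 40}}

```text
clock: 0.52
position: [0.3963, -0.4061, 0.1735]
ee_rot: [-3.066, -0.675, 0.001]
force: [1.9, -0.6, -1.1]
width: 1.004
```

```bash
python3 go.py .4892 -.296 .15
```

```text
t 0.52 p [ 0.3963 -0.4061  0.1735] yaw 24.83065960830758 tilt 0.10698507050839313 q [ 0.7348  0.3621 -0.0417  1.7376  0.0165  1.0441 -0.4499] F [ 1.9253 -0.607  -1.0899] T [-0.021  -0.0561  0.0253] w 92.33927359567203
xyz cm [13.0518 -6.09    2.3597]
```

{"api": "arm_command", "payload": {"deltas": [{"xyz": [13.05,-6.1,2.0],"turn": 0,"jaw": 0},{"xyz": [13.05,-6.1,2.0],"turn": 0,"jaw": 0},{"xyz": [13.05,-6.1,2.0],"turn": 0,"jaw": 0},{"xyz": [13.05,-6.1,2.0],"turn": 0,"jaw": 0},{"xyz": [13.05,-6.1,2.0],"turn": 0,"jaw": 0}]}}

```text
clock: 0.93
position: [0.4928, -0.2891, 0.1525]
ee_rot: [-3.06, -0.688, -0.001]
force: [0.8, 0.6, 0.3]
width: 1.001
```

```bash
python3 go.py .4892 -.296 .081; python3 - <<'E'
from cell import get_image
from h import *
for n in("top","scene"):
    d=get_image(n);np.savez(f"pics/{n}1.npz",**d)
t=load("top1");s=load("scene1")
crop(t,415,200,120,120,5,"t1");crop(s,165,250,120,120,5,"s1")
E
```

```text
t 0.93 p [ 0.4928 -0.2891  0.1525] yaw 25.34556926778184 tilt 0.3010626965470575 q [ 0.5083  0.3915 -0.0924  1.7498  0.0364  1.0048 -0.7252] F [0.7641 0.5748 0.3029] T [-0.0178  0.0219 -0.0551] w 92.06525746316939
xyz cm [-0.6336  0.4994  7.1494]
```

View pics/t1.png

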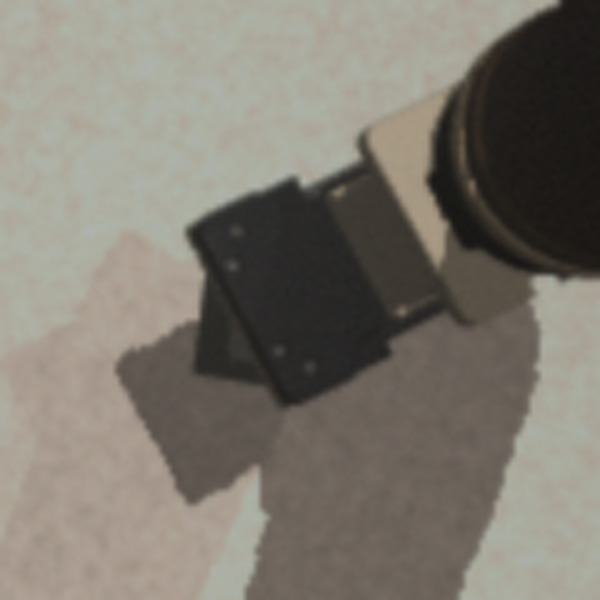

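View pics/s1.png

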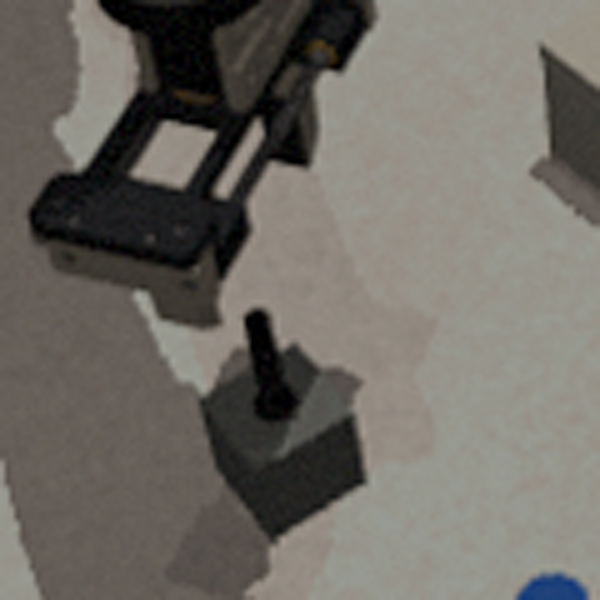

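The scene crop shows the open jaws above and behind the stylus, which stands upright at crop (265,360) and clear of the fingers. Descending with a correction.

{"api": "arm_command", "payload": {"deltas": [{"xyz": [-0.6,0.5,1.0],"turn": 0,"jaw": 0},{"xyz": [-0.6,0.5,4.0],"turn": 0,"jaw": 0},{"xyz": [-0.6,0.5,7.1],"turn": 0,"jaw": 0},{"xyz": [-0.6,0.5,7.1],"turn": 0,"jaw": 0},{"xyz": [-0.6,0.5,7.1],"turn": 0,"jaw": 0}]}}

```text
clock: 1.45
position: [0.4833, -0.3029, 0.0808]
ee_rot: [-3.064, -0.674, 0.008]
force: [0.7, -0.3, -0.2]
width: 1.003
```

```bash
python3 go.py .4892 -.296 .081
```

```text
t 1.45 p [ 0.4833 -0.3029  0.0808] yaw 24.828178316122635 tilt 0.3958668275935897 q [ 0.5261  0.4713 -0.0825  1.826   0.0493  0.8532 -0.7175] F [ 0.7219 -0.2552 -0.1944] T [-0.0299 -0.0205  0.0705] w 92.3161605487897
xyz cm [ 0.8283 -0.3824 -0.0257]
```

{"api": "arm_command", "payload": {"deltas": [{"xyz": [0.5,-0.2,0],"turn": 0,"jaw": 0},{"xyz": [0.8,-0.4,0],"turn": 0,"jaw": 0},{"xyz": [0.8,-0.4,0],"turn": 0,"jaw": 0},{"xyz": [0.8,-0.4,0],"turn": 0,"jaw": 0},{"xyz": [0.8,-0.4,0],"turn": 0,"jaw": 0}]}}

```text
clock: 1.87
position: [0.4894, -0.2961, 0.0816]
ee_rot: [-3.065, -0.675, 0.007]
force: [0.3, 0.2, 0.9]
width: 1.002
```

```bash
python3 go.py .4892 -.296 .081;python3 go.py .4892 -.296 .081
```

```text
t 1.87 p [ 0.4894 -0.2961  0.0816] yaw 24.85149789881124 tilt 0.31409596371309995 q [ 0.5114  0.4717 -0.0836  1.8225  0.05    0.8548 -0.7332] F [0.3303 0.225  0.8871] T [-0.0256  0.0233 -0.0723] w 92.17823147165987
xyz cm [-0.0125 -0.0184  0.0602]
t 1.87 p [ 0.4894 -0.2961  0.0816] yaw 24.85149789881124 tilt 0.31409596371309995 q [ 0.5114  0.4717 -0.0836  1.8225  0.05    0.8548 -0.7332] F [0.3303 0.225  0.8871] T [-0.0256  0.0233 -0.0723] w 92.17823147165987
xyz cm [-0.0125 -0.0184  0.0602]
```

{"api": "arm_command", "payload": {"deltas": [{"xyz": [0,0,0],"turn": 0,"jaw": 255},{"xyz": [0,0,0],"turn": 0,"jaw": 255},{"xyz": [0,0,0],"turn": 0,"jaw": 255},{"xyz": [0,0,0],"turn": 0,"jaw": 255},{"xyz": [0,0,0],"turn": 0,"jaw": 255}], "force": 40}}

```text
clock: 2.28
position: [0.4893, -0.2961, 0.0816]
ee_rot: [-3.065, -0.675, 0.007]
force: [0.3, -0.4, -0.3]
width: 0.688
```

{"api": "arm_command", "payload": {"deltas": [{"xyz": [0,0,0],"turn": 0,"jaw": 255},{"xyz": [0,0,0],"turn": 0,"jaw": 255},{"xyz": [0,0,0],"turn": 0,"jaw": 255},{"xyz": [0,0,0],"turn": 0,"jaw": 255},{"xyz": [0,0,0],"turn": 0,"jaw": 255}]}}

```text
clock: 2.7
position: [0.4893, -0.2962, 0.0816]
ee_rot: [-3.065, -0.675, 0.007]
force: [-0.3, -0.5, -0.5]
width: 0.323
```

```bash
python3 go.py .4892 -.296 .196
```

```text
t 2.7 p [ 0.4893 -0.2962  0.0816] yaw 24.84636299830531 tilt 0.3189075083283784 q [ 0.5115  0.4718 -0.0836  1.8226  0.05    0.8549 -0.7333] F [-0.2916 -0.481  -0.4752] T [ 0.0421 -0.0306 -0.0611] w 29.692147798414197
xyz cm [ -0.0421  -0.0708 -11.4419]
```

{"api": "arm_command", "payload": {"deltas": [{"xyz": [0,0,0],"turn": 0,"jaw": 255},{"xyz": [0,0,0],"turn": 0,"jaw": 255},{"xyz": [0,0,0],"turn": 0,"jaw": 255},{"xyz": [0,0,0],"turn": 0,"jaw": 255},{"xyz": [0,0,0],"turn": 0,"jaw": 255}]}}

```text
clock: 3.12
position: [0.4893, -0.2962, 0.0815]
ee_rot: [-3.064, -0.675, 0.007]
force: [0.5, -0.7, -0.6]
width: 0.122
```

```bash
python3 go.py .4892 -.296 .196
```

```text
t 3.12 p [ 0.4893 -0.2962  0.0815] yaw 24.845557556052327 tilt 0.3274692163604035 q [ 0.5115  0.4718 -0.0837  1.8226  0.05    0.8549 -0.7333] F [ 0.5264 -0.724  -0.6072] T [-0.0366  0.0305  0.0369] w 11.24434456995608
xyz cm [ -0.0398  -0.0683 -11.4467]
```

{"api": "arm_command", "payload": {"deltas": [{"xyz": [0,0,0],"turn": 0,"jaw": 255},{"xyz": [0,0,-2],"turn": 0,"jaw": 255},{"xyz": [0,0,-5],"turn": 0,"jaw": 255},{"xyz": [0,0,-8],"turn": 0,"jaw": 255},{"xyz": [0,0,-11.5],"turn": 0,"jaw": 255}]}}

```text
clock: 3.53
position: [0.489, -0.296, 0.1969]
ee_rot: [-3.063, -0.675, 0.009]
force: [-0.3, 0.3, -0.4]
width: 0.127
```

{"api": "arm_command", "payload": {"deltas": [{"xyz": [0,0,-1],"turn": 0,"jaw": 255},{"xyz": [0,0,-1],"turn": 0,"jaw": 255}]}}

```text
clock: 3.7
position: [0.4909, -0.297, 0.2106]
ee_rot: [-3.067, -0.675, 0.002]
force: [0.2, -0.3, -0.3]
width: 0.128
```

```bash
python3 go.py .5055 -.0068 .206; python3 - <<'E'
from cell import get_image
from h import *
for n in("top","scene"):
    d=get_image(n);np.savez(f"pics/{n}2.npz",**d)
t=load("top2");s=load("scene2")
crop(s,165,230,120,120,5,"s2")
E
```

```text
t 3.7 p [ 0.4909 -0.297   0.2106] yaw 24.838898413654718 tilt 0.09508169581598921 q [ 0.5128  0.3429 -0.0831  1.669   0.0306  1.1326 -0.7159] F [ 0.2084 -0.2978 -0.2699] T [-0.0629  0.0165  0.014 ] w 11.785821786597893
xyz cm [ 13.5105 -25.7196   0.4806]
```

View pics/s2.png

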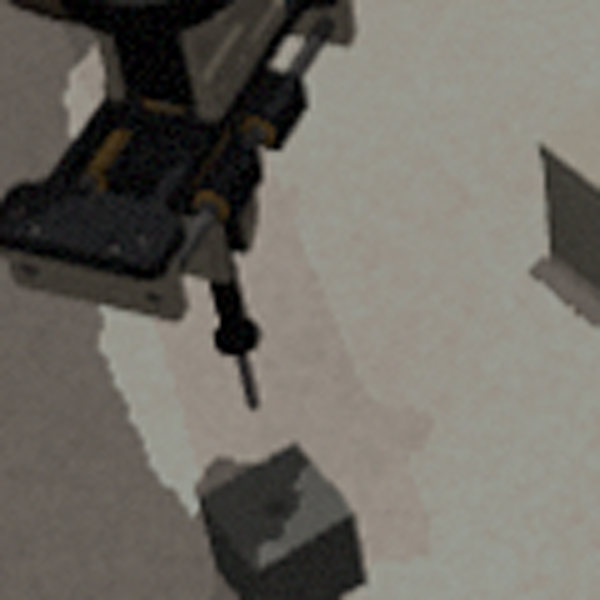

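```bash
python3 - <<'E'
from h import *
s=load("scene2");t=load("top2")
for z in(.139,.191,.2):
    u,v=proj(s,(.4909,-.297,z));print(z,(u-165)*5,(v-230)*5)
print(ray(s,165+255/5-.4,230+408/5-.4,.139))
E
```

```text
0.139 256.9663128826542 405.1537606904827
0.191 240.82929120734093 332.9235754235401
0.2 237.92628310201366 319.92955350932306
[ 0.48988198 -0.29854955  0.139     ]
```

{"api": "arm_command", "payload": {"deltas": [{"xyz": [13.5,-25.7,0],"turn": 0,"jaw": 255},{"xyz": [13.5,-25.7,0],"turn": 0,"jaw": 255},{"xyz": [13.5,-25.7,0],"turn": 0,"jaw": 255},{"xyz": [13.5,-25.7,0],"turn": 0,"jaw": 255},{"xyz": [13.5,-25.7,0],"turn": 0,"jaw": 255}]}}

```text
clock: 4.22
position: [0.498, -0.0861, 0.2057]
ee_rot: [-3.062, -0.674, 0.013]
force: [1.9, -0.4, 0.8]
width: 0.128
```

```bash
python3 go.py .5055 -.0068 .206
```

```text
t 4.22 p [ 0.498  -0.0861  0.2057] yaw 24.83175581565329 tilt 0.5891063059781988 q [ 0.2213  0.2481 -0.1886  1.8196  0.0482  1.0883 -1.1219] F [ 1.862  -0.3831  0.8487] T [ 0.0198 -0.1016  0.0258] w 11.790458491257644
xyz cm [ 4.0113 -6.8796 -0.0075]
```

{"api": "arm_command", "payload": {"deltas": [{"xyz": [4.0,-6.9,0],"turn": 0,"jaw": 255},{"xyz": [4.0,-6.9,0],"turn": 0,"jaw": 255},{"xyz": [4.0,-6.9,0],"turn": 0,"jaw": 255},{"xyz": [4.0,-6.9,0],"turn": 0,"jaw": 255},{"xyz": [4.0,-6.9,0],"turn": 0,"jaw": 255}]}}

```text
clock: 4.63
position: [0.5045, -0.0071, 0.2046]
ee_rot: [-3.062, -0.675, 0.017]
force: [-0.4, -0.8, -0.7]
width: 0.127
```

```bash
python3 go.py .5055 -.0068 .196
```

```text
t 4.63 p [ 0.5045 -0.0071  0.2046] yaw 24.864161108568098 tilt 0.7188920345092213 q [ 0.1002  0.2527 -0.2324  1.8185  0.0596  1.0893 -1.2902] F [-0.3624 -0.8096 -0.7495] T [-0.0406  0.0331  0.0298] w 11.638136255701138
xyz cm [0.1144 0.0263 0.8548]
```

{"api": "arm_command", "payload": {"deltas": [{"xyz": [0.1,0,1.0],"turn": 0,"jaw": 255},{"xyz": [0.1,0,2.0],"turn": 0,"jaw": 255},{"xyz": [0.1,0,2.2],"turn": 0,"jaw": 255},{"xyz": [0.1,0,2.2],"turn": 0,"jaw": 255},{"xyz": [0.1,0,2.2],"turn": 0,"jaw": 255}]}}

```text
clock: 5.05
position: [0.5048, -0.0072, 0.1821]
ee_rot: [-3.062, -0.673, 0.019]
force: [0.4, 0.5, -0.4]
width: 0.128
```

```bash
python3 go.py .5055 -.0068 .162; python3 - <<'E'
from cell import get_image,observe
from scipy.spatial.transform import Rotation as R
from h import *
o=observe();M=R.from_rotvec(o["ee_rot"]).as_matrix();print("tip est",o["position"]+M[:,2]*.0715)
d=get_image("scene");np.savez(f"pics/scene3.npz",**d)
crop(d,265,200,100,90,8,"s3")
E
```

```text
t 5.05 p [ 0.5048 -0.0072  0.1821] yaw 24.80302385052235 tilt 0.7695237860619404 q [ 0.0988  0.2748 -0.2326  1.8487  0.067   1.0386 -1.298 ] F [ 0.379   0.5087 -0.3577] T [-0.0133 -0.017  -0.0947] w 11.758683719483564
xyz cm [0.0998 0.012  2.0112]
tip est [ 0.50387424 -0.00694232  0.11062818]
```

View pics/s3.png

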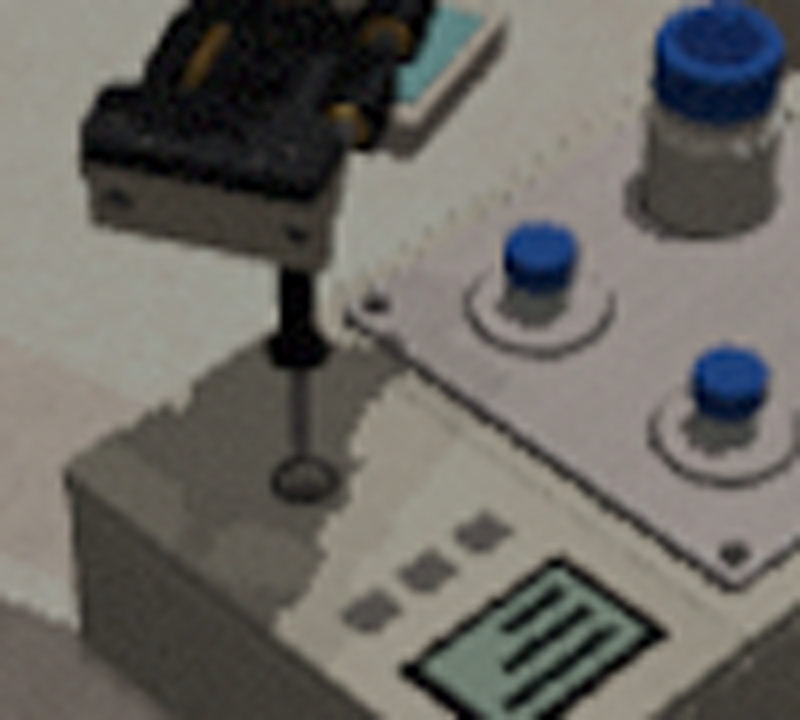

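```bash
python3 - <<'E'
from h import *
s=load("scene3")
crop(s,292,245,22,22,30,"s3b")
f=lambda x,y:(265+(x+.5)/8-.5,200+(y+.5)/8-.5)
print(ray(s,*f(300,462),.1106),ray(s,*f(305,481),.1))
g=lambda p:((p[0]-292+.5)*30,(p[1]-245+.5)*30)
print(g(proj(s,(.5039,-.0069,.1106))),g(proj(s,(.5039,-.0069,.1))))
E
```

```text
[ 0.50326954 -0.01049309  0.1106    ] [ 0.50348396 -0.00841795  0.1       ]
(np.float64(348.3924373042413), np.float64(366.63198285105125)) (np.float64(350.0672585123226), np.float64(448.8886171182355))
```

View pics/s3b.png

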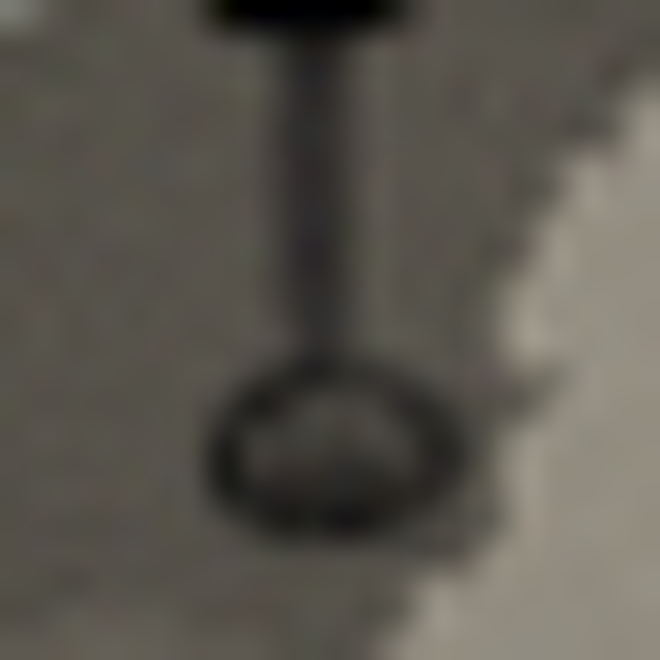

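The tip is about 10 mm above the mouth and roughly 1.7 mm off its centre, so I shift and enter.

{"api": "arm_command", "payload": {"deltas": [{"xyz": [0.13,0.1,0],"turn": 0,"jaw": 255},{"xyz": [0.13,0.1,0.4],"turn": 0,"jaw": 255},{"xyz": [0.13,0.1,0.9],"turn": 0,"jaw": 255},{"xyz": [0.13,0.1,1.4],"turn": 0,"jaw": 255},{"xyz": [0.13,0.1,1.4],"turn": 0,"jaw": 255}]}}

```text
clock: 5.52
position: [0.5057, -0.0073, 0.1673]
ee_rot: [-3.062, -0.674, 0.02]
force: [0.8, 0.6, -0.3]
width: 0.126
```

```bash
python3 go.py .5063 -.0075 .1615
```

```text
t 5.52 p [ 0.5057 -0.0073  0.1673] yaw 24.825577303792663 tilt 0.8232077878670337 q [ 0.0971  0.2919 -0.2315  1.8658  0.0724  1.006  -1.3021] F [ 0.765   0.558  -0.2885] T [ 0.0528  0.0334 -0.0206] w 11.569432695256944
xyz cm [0.0505 0.0423 0.5752]
```

{"api": "arm_command", "payload": {"deltas": [{"xyz": [0.05,0.04,0.3],"turn": 0,"jaw": 255},{"xyz": [0.05,0.04,0.5],"turn": 0,"jaw": 255},{"xyz": [0.05,0.04,0.6],"turn": 0,"jaw": 255},{"xyz": [0.05,0.04,0.65],"turn": 0,"jaw": 255},{"xyz": [0.05,0.04,0.65],"turn": 0,"jaw": 255}]}}

```text
clock: 5.93
position: [0.5076, -0.0072, 0.1619]
ee_rot: [-3.062, -0.674, 0.016]
force: [-0.4, -0.0, 8.7]
width: 0.129
```

```bash
python3 go.py .5063 -.0075 .1615
```

```text
t 5.93 p [ 0.5076 -0.0072  0.1619] yaw 24.83227570279055 tilt 0.6702738179062011 q [ 0.0964  0.2986 -0.2312  1.8712  0.0749  0.9912 -1.3042] F [-0.3903 -0.022   8.7299] T [0.0068 0.0747 0.0253] w 11.861033237690163
xyz cm [-0.1315 -0.027   0.0368]
```

{"api": "arm_command", "payload": {"deltas": [{"xyz": [-0.05,0,0.15],"turn": 0,"jaw": 255},{"xyz": [-0.05,0,0.15],"turn": 0,"jaw": 255},{"xyz": [-0.05,0,0.15],"turn": 0,"jaw": 255}]}}

```text
clock: 6.18
position: [0.5086, -0.0072, 0.1617]
ee_rot: [-3.063, -0.674, 0.011]
force: [0.1, -0.1, 12.7]
width: 0.125
```

```bash
python3 go.py .5063 -.0075 .2
```

```text
t 6.18 p [ 0.5086 -0.0072  0.1617] yaw 24.83013604239894 tilt 0.4991453392832881 q [ 0.0966  0.2982 -0.2313  1.8722  0.0752  0.9874 -1.3042] F [ 0.0878 -0.1235 12.6612] T [ 0.1078  0.1743 -0.0297] w 11.538007143028281
xyz cm [-0.2431 -0.0941 -3.8265]
```

{"api": "arm_command", "payload": {"deltas": [{"xyz": [0,0,-0.6],"turn": 0,"jaw": 255},{"xyz": [0,0,-2],"turn": 0,"jaw": 255},{"xyz": [0,0,-4.8],"turn": 0,"jaw": 255},{"xyz": [0,0,-4.8],"turn": 0,"jaw": 255},{"xyz": [0,0,-4.8],"turn": 0,"jaw": 255}]}}

```text
clock: 6.6
position: [0.51, -0.0073, 0.211]
ee_rot: [-3.064, -0.674, 0.006]
force: [-0.3, 0.6, -1.0]
width: 0.126
```

```bash
python3 go.py .4893 -.2962 .208; python3 - <<'E'
from cell import get_image,observe
from h import *
d=get_image("scene");np.savez(f"pics/scene4.npz",**d)
crop(d,265,190,100,90,8,"s4")
E
```

```text
t 6.6 p [ 0.51   -0.0073  0.211 ] yaw 24.830001792296283 tilt 0.35550364489641856 q [ 0.1011  0.2514 -0.2324  1.803   0.0595  1.0988 -1.289 ] F [-0.2899  0.6345 -1.026 ] T [ 0.0085 -0.0465 -0.0629] w 11.574284265034219
xyz cm [-14.0108  25.3546   0.2057]
```

View pics/s4.png

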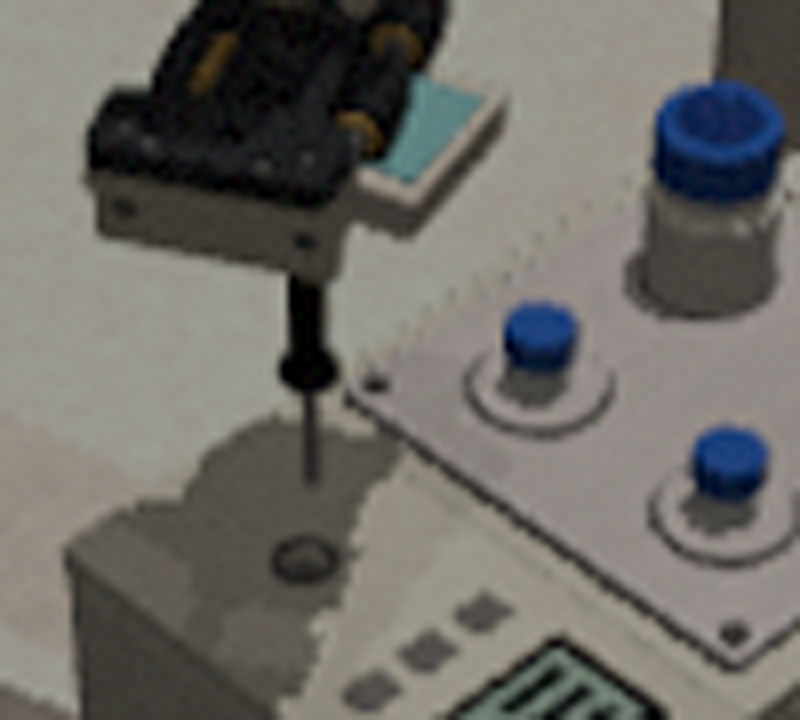

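Stylus still held upright: tip at crop (310,482), hole at (305,560). Returning to the holder.

{"api": "arm_command", "payload": {"deltas": [{"xyz": [-14.0,25.35,0],"turn": 0,"jaw": 255},{"xyz": [-14.0,25.35,0],"turn": 0,"jaw": 255},{"xyz": [-14.0,25.35,0],"turn": 0,"jaw": 255},{"xyz": [-14.0,25.35,0],"turn": 0,"jaw": 255},{"xyz": [-14.0,25.35,0],"turn": 0,"jaw": 255}]}}

```text
clock: 7.07
position: [0.4931, -0.2169, 0.2082]
ee_rot: [-3.062, -0.675, 0.012]
force: [0.8, -0.8, -0.4]
width: 0.122
```

```bash
python3 go.py .4893 -.2962 .208
```

```text
t 7.07 p [ 0.4931 -0.2169  0.2082] yaw 24.851748176750238 tilt 0.5475398480797131 q [ 0.4063  0.2948 -0.116   1.7459  0.036   1.1125 -0.8581] F [ 0.754  -0.7875 -0.3542] T [ 0.0235 -0.1268  0.0359] w 11.238317865127534
xyz cm [-3.6749  7.0399 -0.0109]
```

{"api": "arm_command", "payload": {"deltas": [{"xyz": [-3.7,7.05,0],"turn": 0,"jaw": 255},{"xyz": [-3.7,7.05,0],"turn": 0,"jaw": 255},{"xyz": [-3.7,7.05,0],"turn": 0,"jaw": 255},{"xyz": [-3.7,7.05,0],"turn": 0,"jaw": 255},{"xyz": [-3.7,7.05,0],"turn": 0,"jaw": 255}]}}

```text
clock: 7.48
position: [0.4886, -0.2956, 0.2067]
ee_rot: [-3.061, -0.674, 0.014]
force: [0.2, 0.6, 0.6]
width: 0.126
```

{"api": "arm_command", "payload": {"deltas": [{"xyz": [0,0,3.0],"turn": 0,"jaw": 255},{"xyz": [0,0,5.5],"turn": 0,"jaw": 255},{"xyz": [0,0,6.2],"turn": 0,"jaw": 255},{"xyz": [0,0,6.2],"turn": 0,"jaw": 255}]}}

```text
clock: 7.82
position: [0.4868, -0.293, 0.1427]
ee_rot: [-3.057, -0.677, 0.019]
force: [-0.3, -0.2, 0.0]
width: 0.127
```

```bash
python3 go.py .4893 -.2962 .0815; python3 - <<'E'
from cell import get_image,observe
from h import *
from scipy.spatial.transform import Rotation as R
o=observe();M=R.from_rotvec(o["ee_rot"]).as_matrix();print("tip est",o["position"]+M[:,2]*.0715)
for n in("top","scene"):
    d=get_image(n);np.savez(f"pics/{n}5.npz",**d)
crop(load("scene5"),195,290,60,60,10,"s5");crop(load("top5"),430,215,80,80,7,"t5")
E
```

```text
t 7.82 p [ 0.4868 -0.293   0.1427] yaw 24.976067818219903 tilt 0.9418117284248624 q [ 0.5085  0.4041 -0.0819  1.757   0.0368  0.9984 -0.7223] F [-0.3156 -0.1617  0.029 ] T [ 0.0082 -0.0003  0.0088] w 11.720333623547578
xyz cm [0.1452 0.4799 6.1134]
tip est [ 0.48581001 -0.29237999  0.07121301]
```

View pics/s5.png

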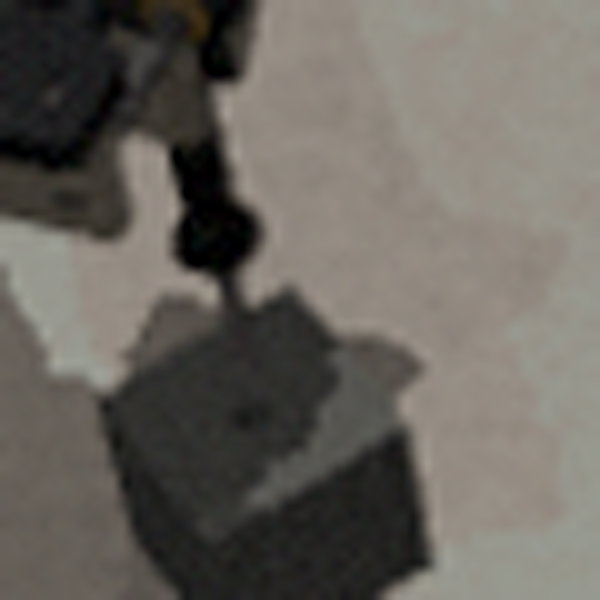

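View pics/t5.png

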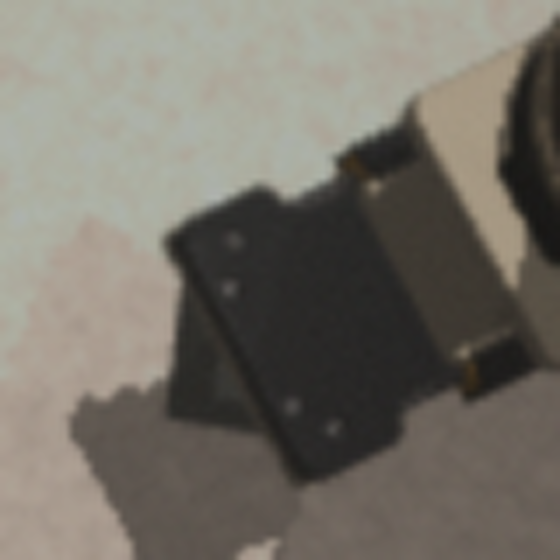

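```bash
python3 - <<'E'
from h import *
s=load("scene5");f=lambda x,y:(195+(x+.5)/10-.5,290+(y+.5)/10-.5)
g=lambda p:((p[0]-195+.5)*10-.5,(p[1]-290+.5)*10-.5)
print(ray(s,*f(237,338),.0712),"hole",ray(s,*f(247,416),.06))
print("corn",np.mean([ray(s,*f(*q),.06) for q in[(102,402),(292,290),(408,428),(215,542)]],0))
print(g(proj(s,(.4858,-.2924,.0712))),g(proj(s,(.4858,-.2924,.06))),g(proj(s,(.4893,-.2962,.06))))
crop(s,210,315,20,25,28,"s5b")
E
```

```text
[ 0.47503945 -0.29006266  0.0712    ] hole [ 0.48750952 -0.29944676  0.06      ]
corn [ 0.48843709 -0.29781988  0.06      ]
(np.float64(258.2838654850552), np.float64(367.0287354983641)) (np.float64(264.404037733217), np.float64(394.5957364522293)) (np.float64(261.89085190307236), np.float64(411.7340837227853))
```

View pics/s5b.png

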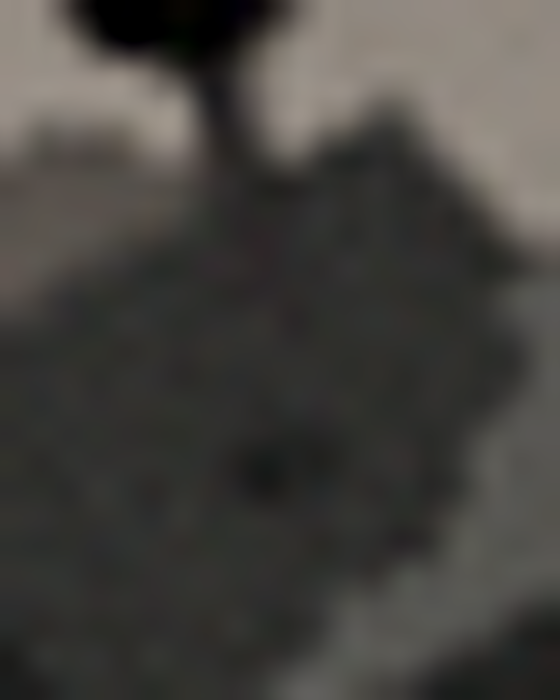

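```bash
cat > tip.py <<'E'
import numpy as np,sys
from scipy.spatial.transform import Rotation as R
from cell import observe
np.set_printoptions(precision=4,suppress=True)
o=observe();M=R.from_rotvec(o["ee_rot"]).as_matrix()
pt=R.from_rotvec([-3.0645,-.675,.007]).as_matrix().T@np.array([0,0,-.0715])
tip=o["position"]+M@pt
print("tip",tip,"err tool cm",100*M.T@(np.array([.4893,-.2962,float(sys.argv[1])])-tip),"F",o["force"],"w",o["width"])
E
python3 tip.py .07
python3 - <<'E'
from h import *
s=load("scene5");c=s["frame"][290:350,195:255,::-1].astype(float)
c=np.clip((c-30)*4,0,255).astype(np.uint8);cv2.imwrite("pics/s5c.png",cv2.resize(c,None,fx=10,fy=10,interpolation=cv2.INTER_CUBIC))
E
```

```text
tip [ 0.4883 -0.2943  0.074 ] err tool cm [0.0144 0.216  0.3992] F [ 0.7182 -0.0194 -0.5305] w 0.12410827498029678
```

View pics/s5c.png

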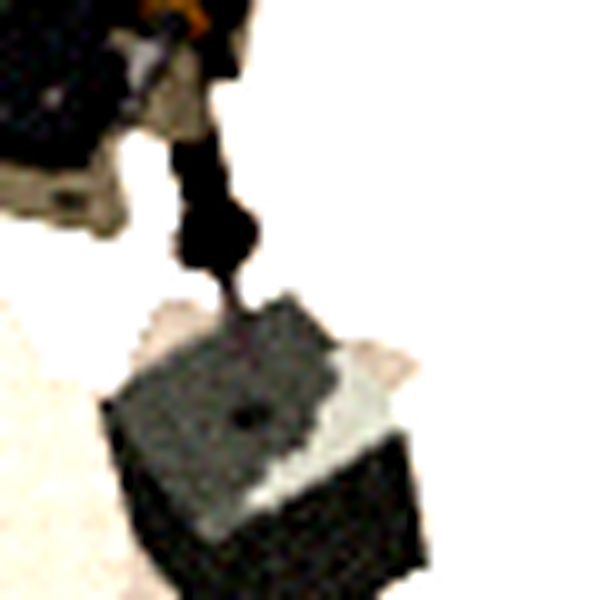

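{"api": "arm_command", "payload": {"deltas": [{"xyz": [0.0,0.2,0.3],"turn": 0,"jaw": 255},{"xyz": [0.0,0.2,0.3],"turn": 0,"jaw": 255},{"xyz": [0.0,0.2,0.3],"turn": 0,"jaw": 255},{"xyz": [0.0,0.2,0.3],"turn": 0,"jaw": 255},{"xyz": [0.0,0.2,0.3],"turn": 0,"jaw": 255}]}}

```text
clock: 8.33
position: [0.4897, -0.2964, 0.1429]
ee_rot: [-3.061, -0.676, 0.012]
force: [-0.6, 0.2, -0.5]
width: 0.13
```

```bash
python3 tip.py .06;python3 go.py .4893 -.2962 .0815;python3 - <<'E'
from h import *
from cell import get_image
d=get_image("scene");np.savez("pics/scene6.npz",**d)
s=load("scene6");c=s["frame"][290:350,195:255,::-1].astype(float)
c=np.clip((c-30)*4,0,255).astype(np.uint8);cv2.imwrite("pics/s6c.png",cv2.resize(c,None,fx=10,fy=10,interpolation=cv2.INTER_CUBIC))
E
```

```text
tip [ 0.4894 -0.2962  0.0714] err tool cm [0.0041 0.0035 1.1434] F [-0.602   0.1504 -0.5344] w 0.1303219395506751
t 8.33 p [ 0.4897 -0.2964  0.1429] yaw 24.916759303984396 tilt 0.6113577784025253 q [ 0.5106  0.4066 -0.0808  1.7522  0.0371  0.995  -0.7201] F [-0.602   0.1504 -0.5344] T [ 0.0513  0.0264 -0.0145] w 11.989618438662108
xyz cm [0.0164 0.017  6.1434]
```

View pics/s6c.png

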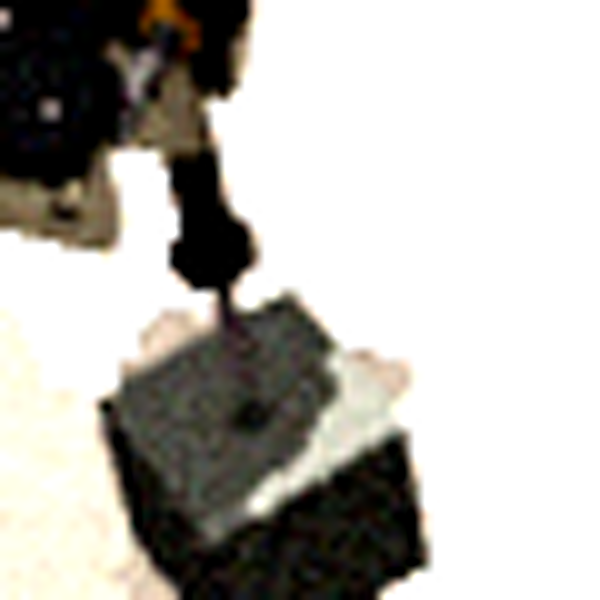

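Tip at about (248,385), directly over the hole at (250,413). Inserting.

{"api": "arm_command", "payload": {"deltas": [{"xyz": [0,0,0.8],"turn": 0,"jaw": 255},{"xyz": [0,0,1.5],"turn": 0,"jaw": 255},{"xyz": [0,0,2.2],"turn": 0,"jaw": 255},{"xyz": [0,0,2.5],"turn": 0,"jaw": 255},{"xyz": [0,0,2.5],"turn": 0,"jaw": 255}]}}

```text
clock: 8.8
position: [0.4885, -0.2959, 0.1164]
ee_rot: [-3.059, -0.676, 0.015]
force: [0.6, 0.4, -0.2]
width: 0.128
```

```bash
python3 tip.py .01
```

```text
tip [ 0.4881 -0.2956  0.0449] err tool cm [0.1146 0.142  3.4903] F [ 0.5807  0.4346 -0.2476] w 0.12822463416578767
```

{"api": "arm_command", "payload": {"deltas": [{"xyz": [0.06,0.08,0.8],"turn": 0,"jaw": 255},{"xyz": [0.1,0.14,1.6],"turn": 0,"jaw": 255},{"xyz": [0.1,0.14,2.4],"turn": 0,"jaw": 255},{"xyz": [0.1,0.14,3.1],"turn": 0,"jaw": 255},{"xyz": [0.1,0.14,3.1],"turn": 0,"jaw": 255}]}}

```text
clock: 9.22
position: [0.4886, -0.296, 0.0835]
ee_rot: [-3.057, -0.676, 0.019]
force: [-1.0, -0.4, -0.3]
width: 0.127
```

```bash
python3 tip.py .01
```

```text
tip [ 0.488  -0.2956  0.012 ] err tool cm [0.0989 0.111  0.1967] F [-1.0179 -0.4178 -0.2702] w 0.1272233364092276
```

{"api": "arm_command", "payload": {"deltas": [{"xyz": [0.05,0.05,0.1],"turn": 0,"jaw": 255},{"xyz": [0.1,0.1,0.2],"turn": 0,"jaw": 255},{"xyz": [0.1,0.1,0.25],"turn": 0,"jaw": 255},{"xyz": [0.1,0.1,0.25],"turn": 0,"jaw": 255}]}}

```text
clock: 9.55
position: [0.4902, -0.2963, 0.0815]
ee_rot: [-3.057, -0.676, 0.018]
force: [-1.3, 1.3, 3.4]
width: 0.127
```

```bash
python3 tip.py .01
```

```text
tip [ 0.4896 -0.296   0.01  ] err tool cm [-0.0344  0.0083  0.0039] F [-1.333   1.3241  3.4487] w 0.1270910273500128
```

Seated (3.4 N up). Release.

{"api": "arm_command", "payload": {"deltas": [{"xyz": [0,0,0],"turn": 0,"jaw": 0},{"xyz": [0,0,0],"turn": 0,"jaw": 0},{"xyz": [0,0,0],"turn": 0,"jaw": 0},{"xyz": [0,0,0],"turn": 0,"jaw": 0},{"xyz": [0,0,0],"turn": 0,"jaw": 0}]}}

```text
clock: 9.97
position: [0.4902, -0.2964, 0.0816]
ee_rot: [-3.058, -0.676, 0.018]
force: [-0.5, 0.2, -0.1]
width: 0.438
```

{"api": "arm_command", "payload": {"deltas": [{"xyz": [0,0,0],"turn": 0,"jaw": 0},{"xyz": [0,0,0],"turn": 0,"jaw": 0},{"xyz": [0,0,0],"turn": 0,"jaw": 0},{"xyz": [0,0,-3.0],"turn": 0,"jaw": 0},{"xyz": [0,0,-6.0],"turn": 0,"jaw": 0}]}}

```text
clock: 10.38
position: [0.4896, -0.2961, 0.1407]
ee_rot: [-3.055, -0.675, 0.023]
force: [1.2, -1.2, 0.7]
width: 0.8
```

{"api": "arm_command", "payload": {"deltas": [{"xyz": [0,0,-4.0],"turn": 0,"jaw": 0},{"xyz": [0,0,-8.0],"turn": 0,"jaw": 0},{"xyz": [0,0,-12.0],"turn": 0,"jaw": 0},{"xyz": [0,0,-12.0],"turn": 0,"jaw": 0}]}}

```text
clock: 10.72
position: [0.4951, -0.299, 0.2691]
ee_rot: [-3.062, -0.677, 0.008]
force: [0.4, -1.6, 0.6]
width: 0.995
```

```bash
python3 go.py .523 .197 .24; python3 - <<'E'
from cell import get_image
from h import *
d=get_image("scene");np.savez("pics/scene7.npz",**d)
crop(d,180,280,80,80,7,"s7")
E
```

```text
t 10.72 p [ 0.4951 -0.299   0.2691] yaw 24.920281471454103 tilt 0.4189227515720702 q [ 0.5069  0.3157 -0.0751  1.5612  0.0232  1.2728 -0.7073] F [ 0.3874 -1.5538  0.6143] T [ 0.0111 -0.1282 -0.0679] w 91.5436985497811
xyz cm [ 23.4353 -43.7884   3.0976]
```

View pics/s7.png

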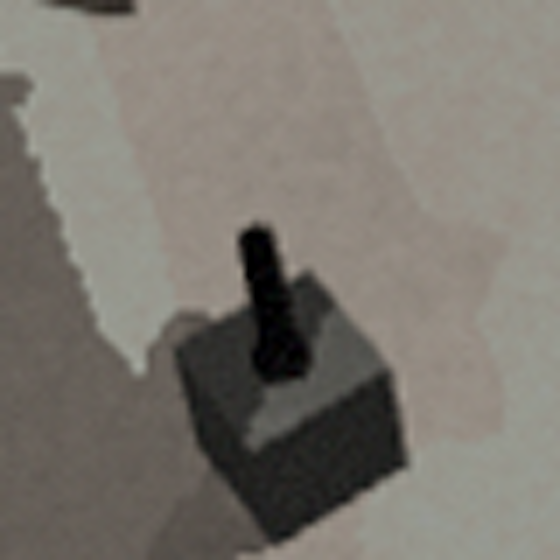

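The stylus stands upright with its collar on the holder. Moving to the cap, and turning on the way to give room for screwing in.

{"api": "arm_command", "payload": {"deltas": [{"xyz": [23.4,-43.8,1],"turn": -35,"jaw": 0},{"xyz": [23.4,-43.8,1],"turn": -35,"jaw": 0},{"xyz": [23.4,-43.8,1],"turn": -35,"jaw": 0},{"xyz": [23.4,-43.8,1],"turn": -35,"jaw": 0},{"xyz": [23.4,-43.8,1],"turn": -35,"jaw": 0}]}}

```text
clock: 11.18
position: [0.5033, -0.0874, 0.2587]
ee_rot: [-2.708, -1.572, 0.01]
force: [1.6, -0.6, 0.0]
width: 1.001
```

```bash
python3 go.py .523 .197 .24
```

```text
t 11.18 p [ 0.5033 -0.0874  0.2587] yaw 60.27682653210348 tilt 0.7043505159775907 q [ 0.3083  0.2264 -0.2904  1.7169  0.0626  1.2191 -0.5162] F [ 1.5575 -0.6119  0.0372] T [-0.0232 -0.1467 -0.0016] w 92.06966349414854
xyz cm [ 25.6773 -12.365    2.0086]
```

{"api": "arm_command", "payload": {"deltas": [{"xyz": [25.7,-12.4,1],"turn": -35,"jaw": 0},{"xyz": [25.7,-12.4,1],"turn": -35,"jaw": 0},{"xyz": [25.7,-12.4,1],"turn": -35,"jaw": 0},{"xyz": [25.7,-12.4,1],"turn": -35,"jaw": 0},{"xyz": [25.7,-12.4,1],"turn": -35,"jaw": 0}]}}

```text
clock: 11.6
position: [0.5169, 0.1202, 0.2518]
ee_rot: [-2.101, -2.319, 0.006]
force: [1.2, 0.1, -0.7]
width: 0.999
```

```bash
python3 go.py .523 .197 .24
```

```text
t 11.6 p [0.5169 0.1202 0.2518] yaw 95.62625830867893 tilt 0.7495558756124083 q [ 0.0631  0.2892 -0.4946  1.6725  0.134   1.2247 -0.3626] F [ 1.2448  0.0776 -0.7487] T [-0.0661 -0.1966  0.0262] w 91.93043600763112
xyz cm [7.5778 1.3698 1.2165]
```

{"api": "arm_command", "payload": {"deltas": [{"xyz": [7.6,1.4,1],"turn": -35,"jaw": 0},{"xyz": [7.6,1.4,1],"turn": -35,"jaw": 0},{"xyz": [7.6,1.4,1],"turn": -35,"jaw": 0},{"xyz": [7.6,1.4,1],"turn": -35,"jaw": 0},{"xyz": [7.6,1.4,1],"turn": -35,"jaw": 0}]}}

```text
clock: 12.02
position: [0.5224, 0.198, 0.2408]
ee_rot: [-1.294, -2.846, 0.002]
force: [-0.5, -0.1, 0.4]
width: 1.001
```

{"api": "arm_command", "payload": {"deltas": [{"xyz": [0,0,0],"turn": -35,"jaw": 0},{"xyz": [0,0,0],"turn": -35,"jaw": 0},{"xyz": [0,0,0],"turn": -35,"jaw": 0},{"xyz": [0,0,0],"turn": -35,"jaw": 0},{"xyz": [0,0,0],"turn": -35,"jaw": 0}]}}

```text
clock: 12.43
position: [0.5218, 0.1977, 0.2397]
ee_rot: [-0.368, -3.104, -0.004]
force: [-0.4, 0.4, 0.4]
width: 0.997
```

{"api": "arm_command", "payload": {"deltas": [{"xyz": [0,0,0],"turn": -35,"jaw": 0},{"xyz": [0,0,0],"turn": -35,"jaw": 0},{"xyz": [0,0,0],"turn": -35,"jaw": 0},{"xyz": [0,0,0],"turn": -35,"jaw": 0},{"xyz": [0,0,0],"turn": -35,"jaw": 0}]}}

```text
clock: 12.85
position: [0.5213, 0.1974, 0.2386]
ee_rot: [0.593, -3.069, -0.011]
force: [-0.4, -0.3, 0.6]
width: 1.0
```

```bash
python3 go.py .523 .197 .24
```

```text
t 12.85 p [0.5213 0.1974 0.2386] yaw -158.1328673787783 tilt 1.0167038425933697 q [ 0.1881  0.4463 -0.9116  1.6064  0.3496  1.2794  1.171 ] F [-0.3774 -0.2771  0.6123] T [ 0.1215 -0.1309 -0.024 ] w 92.00763957149725
xyz cm [-0.1412 -0.0992 -0.1404]
```

{"api": "arm_command", "payload": {"deltas": [{"xyz": [0.15,0.1,0],"turn": -20,"jaw": 0},{"xyz": [0.15,0.1,0],"turn": -20,"jaw": 0},{"xyz": [0.15,0.1,0],"turn": -20,"jaw": 0},{"xyz": [0.15,0.1,0],"turn": -20,"jaw": 0}]}}

```text
clock: 13.18
position: [0.5191, 0.1973, 0.2375]
ee_rot: [1.124, -2.916, -0.016]
force: [-0.4, -0.5, 0.9]
width: 1.001
```

```bash
python3 go.py .523 .197 .24; python3 - <<'E'
from cell import get_image
from h import *
for n in("top","scene"):
    d=get_image(n);np.savez(f"pics/{n}8.npz",**d)
crop(load("scene8"),280,140,120,100,6,"s8")
E
```

```text
t 13.18 p [0.5191 0.1973 0.2375] yaw -137.8435582344844 tilt 1.1201376111108423 q [ 0.2364  0.4751 -0.9985  1.608   0.3949  1.2965  1.4817] F [-0.3827 -0.4684  0.8921] T [ 0.1517 -0.0682 -0.0644] w 92.098380883305
xyz cm [-0.2687 -0.2827 -0.2591]
```

View pics/s8.png

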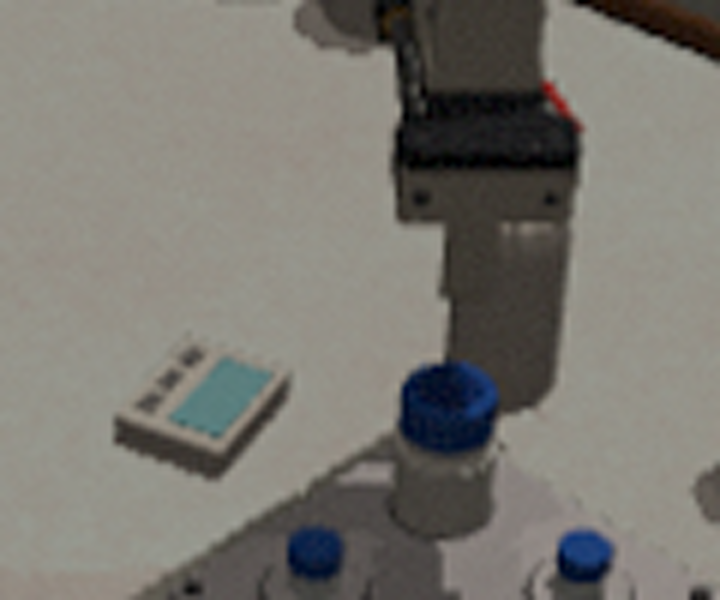

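```bash
python3 go.py .523 .196 .2
```

```text
t 13.28 p [0.5191 0.1975 0.2379] yaw -138.3425810698486 tilt 1.0957973916202857 q [ 0.2353  0.474  -0.9967  1.6077  0.3936  1.2962  1.474 ] F [0.5168 0.2196 0.1521] T [ 0.1483 -0.0974 -0.0015] w 92.30206890145736
xyz cm [-0.2289 -0.4285  3.7775]
```

{"api": "arm_command", "payload": {"deltas": [{"xyz": [-0.25,-0.45,0],"turn": 0,"jaw": 0},{"xyz": [-0.25,-0.45,2.0],"turn": 0,"jaw": 0},{"xyz": [-0.25,-0.45,3.7],"turn": 0,"jaw": 0},{"xyz": [-0.25,-0.45,3.7],"turn": 0,"jaw": 0},{"xyz": [-0.25,-0.45,3.7],"turn": 0,"jaw": 0}]}}

```text
clock: 13.7
position: [0.5231, 0.1955, 0.2003]
ee_rot: [1.108, -2.921, -0.016]
force: [0.4, 0.6, 0.1]
width: 0.998
```

```bash
python3 go.py .523 .196 .153; python3 - <<'E'
from cell import get_image
from h import *
for n in("top","scene"):
    d=get_image(n);np.savez(f"pics/{n}9.npz",**d)
crop(load("scene9"),310,170,80,70,9,"s9");crop(load("top9"),190,180,120,110,6,"t9")
E
```

```text
t 13.7 p [0.5231 0.1955 0.2003] yaw -138.43417521313842 tilt 1.1707580776958346 q [ 0.2235  0.5092 -0.9761  1.6553  0.4265  1.2286  1.4508] F [0.4486 0.6468 0.0533] T [ 0.1471 -0.069  -0.0409] w 91.82375737200663
xyz cm [-0.0865 -0.0339  4.7319]
```

View pics/s9.png

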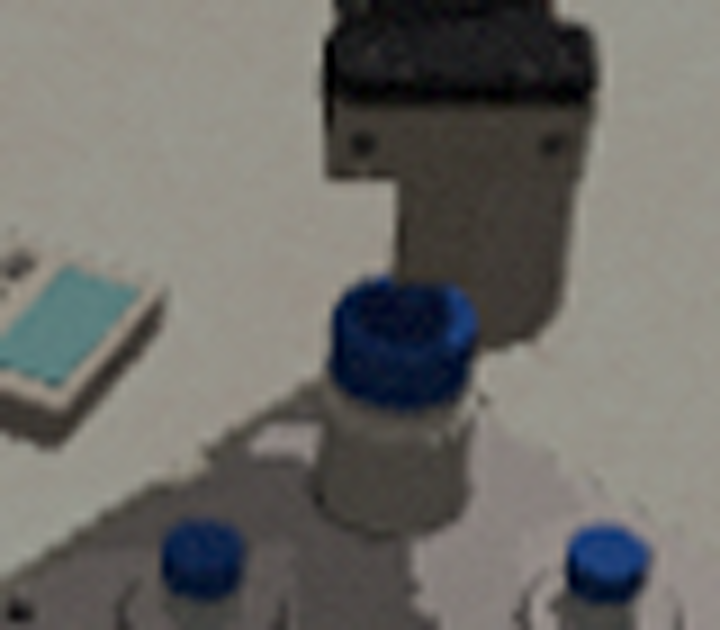

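View pics/t9.png

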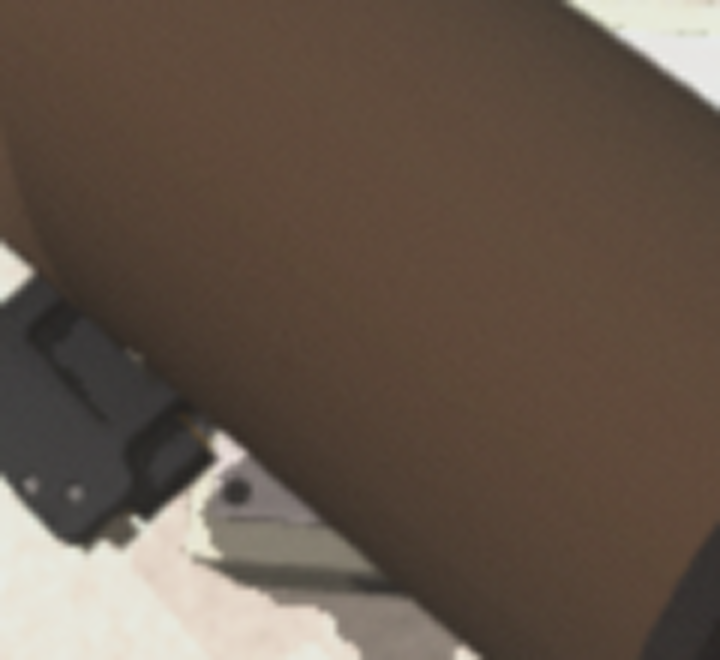

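```bash
python3 - <<'E'
from h import *
s=load("scene9")
c=np.array([.5231,.1955]);a=np.array([-.664,.748])
for k in(-.046,0,.046):
    for z in(.2,.25): u,v=proj(s,(*(c+k*a),z));print(k,z,(u-310)*9,(v-170)*9)
u,v=proj(s,(.523,.196,.182));print((u-310)*9,(v-170)*9)
crop(s,240,60,200,180,4,"s9b")
E
```

```text
-0.046 0.2 420.6903385318425 357.03019220248933
-0.046 0.25 431.3969833896268 226.27788446643913
0 0.2 408.9440341111123 265.35661624911927
0 0.25 419.0518004255967 135.69192792056407
0.046 0.2 397.7973072734119 178.36242022062308
0.046 0.25 407.3530135885862 49.849069281315565
406.1318256959851 309.5512880948386
```

View pics/s9b.png

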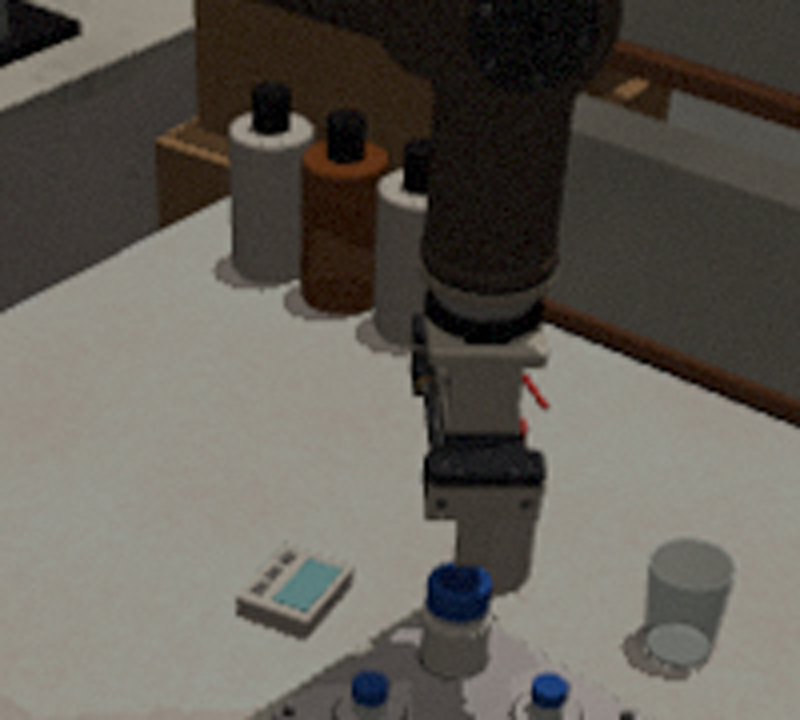

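```bash
python3 - <<'E'
from h import *
s=load("scene9");np.set_printoptions(precision=3,suppress=True)
f=lambda x,y:(310+(x+.5)/9-.5,170+(y+.5)/9-.5)
for q in[(430,240),(420,265),(530,240),(530,310),(460,120),(520,330),(400,290),(440,345),(350,345)]: print(q,dpt(s,*f(*q)))
E
```

```text
(430, 240) [0.562 0.147 0.258]
(420, 265) [0.563 0.141 0.253]
(530, 240) [0.437 0.397 0.054]
(530, 310) [0.438 0.401 0.019]
(460, 120) [0.584 0.123 0.325]
(520, 330) [0.433 0.403 0.005]
(400, 290) [0.516 0.2   0.185]
(440, 345) [0.539 0.191 0.18 ]
(350, 345) [0.516 0.174 0.179]
```

```bash
python3 - <<'E'
from h import *
s=load("scene9");np.set_printoptions(precision=3,suppress=True,linewidth=150)
for v in range(186,210):
    print(v,[ "%.3f"%dpt(s,u,v)[2] for u in range(344,376,2)])
E
python3 go.py .523 .196 .153
```

```text
186 ['-0.002', '0.307', '0.311', '0.311', '0.311', '0.310', '0.309', '0.310', '0.314', '0.311', '0.311', '0.309', '0.313', '0.309', '0.313', '0.311']
187 ['-0.000', '0.309', '0.305', '0.305', '0.308', '0.307', '0.307', '0.307', '0.306', '0.307', '0.307', '0.307', '0.307', '0.307', '0.308', '0.307']
188 ['0.001', '0.302', '0.305', '0.303', '0.307', '0.305', '0.303', '0.304', '0.302', '0.303', '0.306', '0.305', '0.302', '0.303', '0.303', '0.303']
189 ['0.002', '-0.003', '0.303', '0.303', '0.301', '0.300', '0.301', '0.302', '0.303', '0.301', '0.299', '0.300', '0.302', '0.301', '0.300', '0.300']
190 ['-0.001', '-0.000', '0.001', '-0.001', '0.003', '0.272', '0.282', '0.282', '0.280', '0.280', '0.079', '0.076', '0.077', '0.077', '0.073', '0.003']
191 ['0.001', '0.002', '0.001', '0.002', '-0.000', '0.267', '0.278', '0.278', '0.278', '0.278', '0.076', '0.076', '0.072', '0.071', '0.068', '0.002']
192 ['0.000', '-0.001', '0.001', '0.003', '0.001', '0.265', '0.274', '0.274', '0.273', '0.271', '0.069', '0.070', '0.068', '0.067', '0.064', '-0.003']
193 ['0.001', '0.000', '-0.001', '0.002', '0.002
[... 2072 characters left out ...]
.003', '-0.002', '0.184', '0.183', '0.182', '0.184', '0.181', '0.181', '0.179', '0.180', '0.003', '0.006', '0.003', '-0.004', '-0.006', '0.006']
208 ['-0.002', '-0.002', '0.178', '0.179', '0.182', '0.180', '0.182', '0.180', '0.180', '0.176', '-0.002', '-0.002', '-0.005', '0.001', '-0.005', '-0.000']
209 ['-0.001', '0.004', '0.173', '0.176', '0.181', '0.184', '0.180', '0.180', '0.181', '0.171', '-0.002', '0.005', '0.003', '0.002', '-0.001', '0.005']
t 13.8 p [0.5238 0.1963 0.2017] yaw -138.3907084430888 tilt 1.0523599397116246 q [ 0.2237  0.508  -0.9774  1.6536  0.4264  1.2287  1.4514] F [ 0.5012 -1.0304  0.6969] T [ 0.1353 -0.1736 -0.0273] w 91.98857825456427
xyz cm [ 0.0299 -0.0491  4.8705]
```

```bash
python3 - <<'E'
from h import *
for n,rng in(("scene2",(range(276,300),range(196,226,2))),("scene4",(range(208,236),range(290,312,2)))):
    s=load(n);print(n)
    for v in rng[0]: print(v,["%.3f"%dpt(s,u,v)[2] for u in rng[1]])
s=load("scene2");print(dpt(s,209,282),dpt(s,205,280))
E
```

```text
scene2
276 ['0.352', '0.352', '0.348', '0.326', '0.326', '0.285', '0.279', '0.255', '0.256', '0.254', '0.004', '0.001', '0.004', '0.001', '-0.003']
277 ['0.349', '0.351', '0.347', '0.341', '0.324', '0.282', '0.275', '0.257', '0.253', '0.250', '0.001', '0.002', '0.003', '0.001', '0.005']
278 ['0.350', '0.351', '0.345', '0.324', '0.321', '0.281', '0.272', '0.265', '0.248', '0.248', '-0.002', '0.001', '-0.002', '0.001', '0.002']
279 ['0.351', '0.351', '0.341', '0.324', '0.279', '0.278', '0.269', '0.262', '0.244', '0.242', '-0.003', '0.000', '0.001', '0.001', '-0.002']
280 ['0.351', '0.348', '0.341', '0.324', '0.271', '0.275', '0.268', '0.260', '-0.000', '-0.002', '0.004', '0.001', '-0.002', '0.001', '0.000']
281 ['0.352', '0.348', '0.340', '0.322', '0.270', '0.272', '0.266', '0.256', '0.004', '0.000', '0.002', '0.001', '-0.003', '0.002', '0.001']
282 ['0.347', '0.342', '0.339', '0.322', '0.265', '0.267', '0.261', '0.254', '0.002', '0.001', '0.002', '-0.003', '0.002', '0.004', '0.001']
283 ['0.346', '0.343', '0.336', '0.261', '0.262', '0.264', '0.262', '0.253', '0.232', '0.002', '-0.004'
[... 4664 characters left out ...]
'0.000', '0.000', '-0.001', '0.005', '0.002', '0.215', '0.215', '0.000', '0.003', '-0.001']
231 ['0.003', '0.001', '0.002', '0.005', '0.004', '-0.002', '0.214', '0.214', '-0.001', '0.001', '0.002']
232 ['0.001', '0.001', '0.004', '0.006', '-0.001', '-0.000', '0.211', '0.210', '-0.001', '0.000', '-0.001']
233 ['0.001', '0.000', '-0.001', '-0.001', '-0.002', '0.003', '0.204', '0.205', '0.193', '-0.002', '-0.000']
234 ['-0.002', '0.002', '0.000', '0.002', '0.001', '0.195', '0.204', '0.203', '0.195', '0.002', '0.099']
235 ['0.002', '0.000', '0.000', '0.003', '-0.004', '0.194', '0.200', '0.199', '0.191', '0.102', '0.103']
[ 0.50409069 -0.30695055  0.25801821] [ 0.50639884 -0.31655086  0.27394675]
```

Depth shows the fingers end about 45 mm above the reported TCP when open, and about 27 mm when closed. I will set the cap grip height by image instead of trusting the TCP.

{"api": "arm_command", "payload": {"deltas": [{"xyz": [0,0,2.0],"turn": 0,"jaw": 0},{"xyz": [0,0,4.0],"turn": 0,"jaw": 0},{"xyz": [0,0,4.8],"turn": 0,"jaw": 0},{"xyz": [0,0,4.8],"turn": 0,"jaw": 0},{"xyz": [0,0,4.8],"turn": 0,"jaw": 0}]}}

```text
clock: 14.22
position: [0.5232, 0.1969, 0.1545]
ee_rot: [1.11, -2.923, -0.017]
force: [-0.3, 0.3, -0.1]
width: 0.998
```

```bash
python3 go.py .523 .196 .14; python3 - <<'E'
from cell import get_image
from h import *
d=get_image("scene");np.savez(f"pics/scene10.npz",**d)
s=load("scene10");crop(s,310,160,80,70,9,"s10")
for v in range(196,226): print(v,["%.3f"%dpt(s,u,v)[2] for u in range(344,372,2)])
E
```

```text
t 14.22 p [0.5232 0.1969 0.1545] yaw -138.39815894911823 tilt 1.0426214309447386 q [ 0.2039  0.5498 -0.9513  1.7182  0.471   1.1388  1.4115] F [-0.3488  0.3467 -0.0675] T [ 0.167  -0.181  -0.0195] w 91.82149405358795
xyz cm [ 0.0546 -0.0762  1.4499]
196 ['0.006', '0.285', '0.284', '0.282', '0.282', '0.285', '0.282', '0.281', '0.284', '0.283', '0.285', '0.285', '0.283', '0.282']
197 ['0.000', '0.281', '0.282', '0.278', '0.279', '0.282', '0.278', '0.281', '0.279', '0.280', '0.279', '0.280', '0.281', '0.280']
198 ['0.000', '0.276', '0.276', '0.278', '0.279', '0.277', '0.276', '0.276', '0.279', '0.278', '0.279', '0.276', '0.277', '0.276']
199 ['0.002', '0.270', '0.269', '0.269', '0.269', '0.267', '0.269', '0.268', '0.271', '0.269', '0.268', '0.267', '0.268', '0.269']
200 ['0.003', '0.264', '0.263', '0.267', '0.267', '0.266', '0.266', '0.267', '0.265', '0.266', '0.265', '0.265', '0.266', '0.263']
201 ['0.002', '0.265', '0.262', '0.262', '0.262', '0.264', '0.259', '0.261', '0.264', '0.263', '0.263', '0.264', '0.263', '0.260']
202 ['0.002', '0.260', '0.257', '0.260', '0.259', '0.258', '0.26
[... 2409 characters left out ...]
 '0.108', '0.108', '0.108', '0.107', '0.111']
221 ['0.107', '0.125', '0.137', '0.135', '0.140', '0.140', '0.137', '0.138', '0.133', '0.110', '0.108', '0.108', '0.109', '0.111']
222 ['0.109', '0.123', '0.127', '0.135', '0.136', '0.136', '0.135', '0.133', '0.131', '0.106', '0.109', '0.106', '0.109', '0.108']
223 ['0.111', '0.118', '0.124', '0.126', '0.132', '0.131', '0.132', '0.126', '0.127', '0.108', '0.108', '0.106', '0.110', '0.106']
224 ['0.107', '0.112', '0.122', '0.120', '0.128', '0.127', '0.125', '0.121', '0.123', '0.104', '0.104', '0.109', '0.107', '0.109']
225 ['0.109', '0.111', '0.120', '0.119', '0.123', '0.123', '0.122', '0.118', '0.116', '0.109', '0.109', '0.106', '0.114', '0.106']
```

View pics/s10.png

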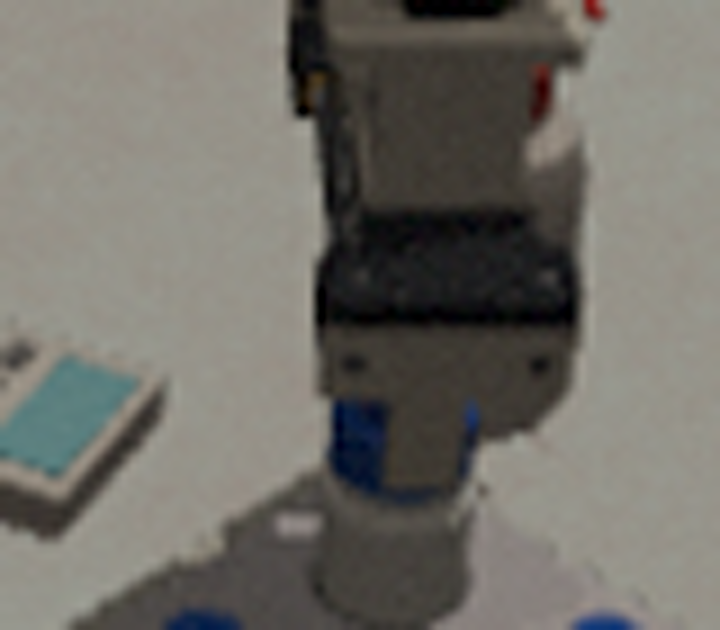

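The near finger's end is at z 0.203 with TCP at 0.1545. Testing with a partial close: if it contacts at 47 mm (0.51) the stated TCP is right; if it passes below that, the image is right.

{"api": "arm_command", "payload": {"deltas": [{"xyz": [0,0,0],"turn": 0,"jaw": 145},{"xyz": [0,0,0],"turn": 0,"jaw": 145},{"xyz": [0,0,0],"turn": 0,"jaw": 145},{"xyz": [0,0,0],"turn": 0,"jaw": 145},{"xyz": [0,0,0],"turn": 0,"jaw": 145}], "force": 10}}

```text
clock: 14.68
position: [0.5235, 0.1971, 0.1551]
ee_rot: [1.111, -2.924, -0.017]
force: [1.1, 0.1, 0.3]
width: 0.69
```

{"api": "arm_command", "payload": {"deltas": [{"xyz": [0,0,0],"turn": 0,"jaw": 145},{"xyz": [0,0,0],"turn": 0,"jaw": 145},{"xyz": [0,0,0],"turn": 0,"jaw": 145},{"xyz": [0,0,0],"turn": 0,"jaw": 145}]}}

```text
clock: 15.02
position: [0.5235, 0.1971, 0.1551]
ee_rot: [1.111, -2.924, -0.017]
force: [0.3, 0.5, 0.5]
width: 0.442
```

```bash
python3 go.py .523 .196 .14; python3 - <<'E'
from cell import get_image
from h import *
d=get_image("scene");np.savez(f"pics/scene11.npz",**d)
s=load("scene11");crop(s,310,160,80,70,9,"s11")
for v in range(200,220): print(v,["%.3f"%dpt(s,u,v)[2] for u in range(344,372,2)])
E
```

```text
t 15.02 p [0.5235 0.1971 0.1551] yaw -138.4039698335615 tilt 0.9904923816992276 q [ 0.204   0.5491 -0.9515  1.7175  0.4708  1.1388  1.4116] F [0.2698 0.4988 0.5088] T [ 0.1882 -0.128   0.0055] w 40.700972177667175
xyz cm [ 0.0999 -0.0711  1.5127]
200 ['-0.001', '0.264', '0.267', '0.269', '0.265', '0.264', '0.264', '0.266', '0.267', '0.266', '0.265', '0.266', '0.264', '0.264']
201 ['0.002', '0.261', '0.261', '0.262', '0.261', '0.259', '0.262', '0.263', '0.261', '0.261', '0.260', '0.262', '0.263', '0.260']
202 ['0.002', '0.257', '0.260', '0.258', '0.257', '0.261', '0.259', '0.257', '0.259', '0.259', '0.260', '0.257', '0.258', '0.257']
203 ['0.002', '0.254', '0.257', '0.255', '0.256', '0.257', '0.257', '0.257', '0.256', '0.253', '0.257', '0.255', '0.255', '0.255']
204 ['-0.000', '-0.002', '0.180', '0.179', '0.205', '0.212', '0.213', '0.212', '0.214', '0.184', '0.016', '0.019', '0.017', '0.011']
205 ['-0.003', '0.001', '0.178', '0.181', '0.203', '0.209', '0.210', '0.213', '0.208', '0.182', '0.013', '0.016', '0.015', '0.006']
206 ['-0.001', '-0.003', '0.180', '0.179', '0.200', '0.204', '0
[... 1099 characters left out ...]
, '-0.003', '0.000', '-0.003', '0.004']
215 ['0.110', '0.145', '0.149', '0.157', '0.158', '0.161', '0.158', '0.157', '0.152', '0.150', '-0.002', '0.002', '0.005', '0.000']
216 ['0.107', '0.143', '0.151', '0.150', '0.154', '0.151', '0.154', '0.152', '0.147', '0.141', '0.102', '0.003', '-0.003', '-0.003']
217 ['0.108', '0.140', '0.147', '0.147', '0.149', '0.150', '0.149', '0.152', '0.146', '0.138', '0.107', '0.100', '-0.002', '-0.002']
218 ['0.108', '0.135', '0.143', '0.148', '0.149', '0.148', '0.150', '0.150', '0.147', '0.136', '0.106', '0.110', '0.001', '-0.004']
219 ['0.107', '0.131', '0.139', '0.141', '0.145', '0.150', '0.146', '0.143', '0.144', '0.108', '0.108', '0.108', '0.107', '0.001']
```

View pics/s11.png

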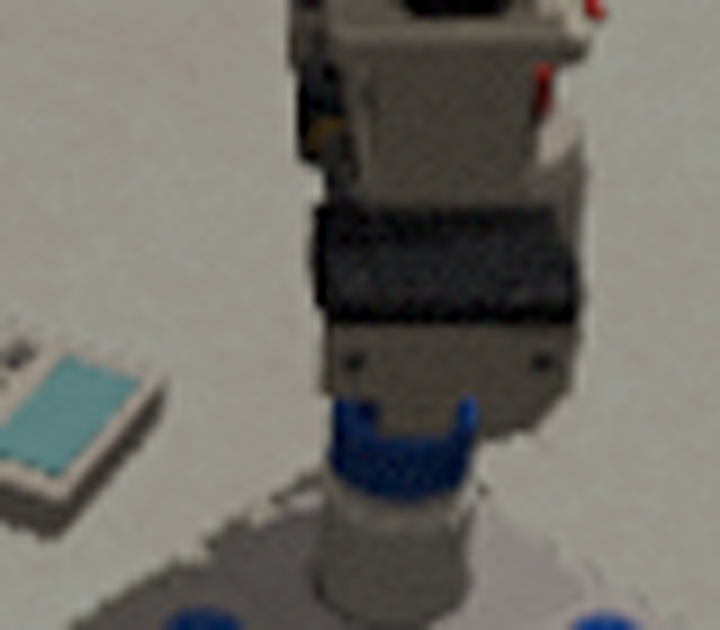

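Width 40.7 mm with no contact, so the pads really are above the cap. The pad end is 32–45 mm above the reported TCP. Reopening, then lowering to TCP about 0.122.

{"api": "arm_command", "payload": {"deltas": [{"xyz": [0,0,0],"turn": 0,"jaw": 0},{"xyz": [0,0,0],"turn": 0,"jaw": 0},{"xyz": [0,0,0],"turn": 0,"jaw": 0},{"xyz": [0,0,0],"turn": 0,"jaw": 0},{"xyz": [0,0,0],"turn": 0,"jaw": 0}]}}

```text
clock: 15.48
position: [0.5236, 0.1971, 0.1551]
ee_rot: [1.111, -2.924, -0.017]
force: [0.5, -0.3, -0.4]
width: 0.748
```

{"api": "arm_command", "payload": {"deltas": [{"xyz": [0.1,-0.07,0],"turn": 0,"jaw": 0},{"xyz": [0.1,-0.07,1.0],"turn": 0,"jaw": 0},{"xyz": [0.1,-0.07,2.0],"turn": 0,"jaw": 0},{"xyz": [0.1,-0.07,3.3],"turn": 0,"jaw": 0},{"xyz": [0.1,-0.07,3.3],"turn": 0,"jaw": 0}]}}

```text
clock: 15.9
position: [0.5212, 0.1949, 0.1188]
ee_rot: [1.109, -2.92, -0.016]
force: [-0.8, 0.1, -0.0]
width: 0.998
```

```bash
python3 go.py .523 .196 .122; python3 - <<'E'
from cell import get_image
from h import *
d=get_image("scene");np.savez(f"pics/scene12.npz",**d)
s=load("scene12");crop(s,310,160,80,70,9,"s12")
for v in range(208,228): print(v,["%.3f"%dpt(s,u,v)[2] for u in range(344,372,2)])
E
```

```text
t 15.9 p [0.5212 0.1949 0.1188] yaw -138.39794108529728 tilt 1.1816382938256296 q [ 0.1884  0.5836 -0.9269  1.7635  0.5072  1.0746  1.3815] F [-0.7626  0.0522 -0.0234] T [ 0.1181 -0.1287  0.02  ] w 91.85710330207702
xyz cm [-0.2101 -0.0315 -0.3197]
208 ['0.241', '0.244', '0.246', '0.244', '0.246', '0.243', '0.245', '0.245', '0.245', '0.244', '0.246', '0.245', '0.243', '0.243']
209 ['0.237', '0.235', '0.233', '0.239', '0.243', '0.243', '0.241', '0.241', '0.241', '0.238', '0.240', '0.239', '0.241', '0.240']
210 ['0.232', '0.231', '0.233', '0.233', '0.231', '0.236', '0.233', '0.234', '0.235', '0.232', '0.231', '0.232', '0.232', '0.233']
211 ['0.229', '0.228', '0.227', '0.228', '0.228', '0.229', '0.229', '0.229', '0.229', '0.228', '0.229', '0.227', '0.229', '0.229']
212 ['0.227', '0.224', '0.223', '0.226', '0.226', '0.222', '0.226', '0.227', '0.230', '0.224', '0.225', '0.225', '0.224', '0.225']
213 ['0.221', '0.221', '0.222', '0.223', '0.223', '0.221', '0.222', '0.222', '0.220', '0.221', '0.221', '0.221', '0.220', '0.222']
214 ['0.216', '0.220', '0.220', '0.218', '0.219', '0.220', '0.219
[... 1075 characters left out ...]
 '0.105', '0.106', '0.107', '0.108', '0.107']
223 ['0.110', '0.121', '0.125', '0.130', '0.165', '0.166', '0.164', '0.166', '0.122', '0.110', '0.109', '0.110', '0.111', '0.106']
224 ['0.106', '0.117', '0.120', '0.126', '0.127', '0.127', '0.128', '0.126', '0.123', '0.104', '0.111', '0.111', '0.105', '0.110']
225 ['0.108', '0.115', '0.119', '0.120', '0.122', '0.124', '0.124', '0.124', '0.115', '0.106', '0.110', '0.104', '0.108', '0.107']
226 ['0.106', '0.109', '0.111', '0.115', '0.120', '0.119', '0.120', '0.116', '0.113', '0.110', '0.110', '0.110', '0.109', '0.107']
227 ['0.110', '0.110', '0.110', '0.114', '0.117', '0.113', '0.115', '0.111', '0.109', '0.107', '0.107', '0.110', '0.107', '0.107']
```

View pics/s12.png

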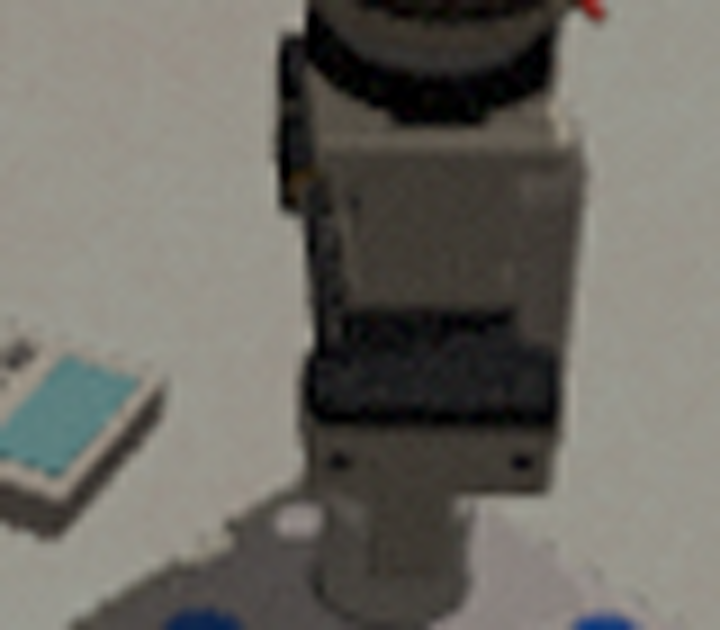

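Finger ends are now at z of about 0.164, alongside the cap and with no contact. Closing.

{"api": "arm_command", "payload": {"deltas": [{"xyz": [-0.2,0,-0.15],"turn": 0,"jaw": 255},{"xyz": [-0.2,0,-0.15],"turn": 0,"jaw": 255},{"xyz": [-0.2,0,-0.15],"turn": 0,"jaw": 255},{"xyz": [-0.2,0,-0.15],"turn": 0,"jaw": 255},{"xyz": [-0.2,0,-0.15],"turn": 0,"jaw": 255}], "force": 40}}

```text
clock: 16.37
position: [0.5232, 0.1968, 0.1219]
ee_rot: [1.11, -2.921, -0.017]
force: [-0.0, -0.0, 0.2]
width: 0.689
```

{"api": "arm_command", "payload": {"deltas": [{"xyz": [0,0,0],"turn": 0,"jaw": 255},{"xyz": [0,0,0],"turn": 0,"jaw": 255},{"xyz": [0,0,0],"turn": 0,"jaw": 255},{"xyz": [0,0,0],"turn": 0,"jaw": 255}]}}

```text
clock: 16.7
position: [0.5219, 0.1985, 0.1222]
ee_rot: [1.112, -2.92, -0.02]
force: [-4.4, 3.3, 0.5]
width: 0.492
```

```bash
python3 go.py .523 .196 .122
```

```text
t 16.7 p [0.5219 0.1985 0.1222] yaw -138.28517733028218 tilt 1.214691268398685 q [ 0.1857  0.5831 -0.9303  1.7559  0.5038  1.081   1.3828] F [-4.4343  3.3498  0.4942] T [ 0.9844  0.8654 -0.0274] w 45.287480811198385
xyz cm [ 0.0832 -0.259   0.0117]
```

The jaws stop at 45 mm, so the cap is gripped. Screwing in begins.

{"api": "arm_command", "payload": {"deltas": [{"xyz": [0,0.05,0.01],"turn": 7,"jaw": 255},{"xyz": [0,0.05,0.02],"turn": 14,"jaw": 255},{"xyz": [0,0.05,0.02],"turn": 21,"jaw": 255},{"xyz": [0,0.05,0.03],"turn": 28,"jaw": 255},{"xyz": [0,0.05,0.04],"turn": 35,"jaw": 255}]}}

```text
clock: 17.12
position: [0.5218, 0.1989, 0.1219]
ee_rot: [0.174, -3.117, -0.011]
force: [-0.0, 0.2, 0.0]
width: 0.49
```

```bash
python3 go.py .523 .196 .122
```

```text
t 17.12 p [0.5218 0.1989 0.1219] yaw -173.62222855646812 tilt 1.1894885215052595 q [ 0.0947  0.5286 -0.7763  1.7636  0.4041  1.0342  0.8536] F [-0.0098  0.2139  0.0366] T [ 0.1848 -0.3078  0.1406] w 45.04097263931774
xyz cm [-0.0908 -0.301  -0.0183]
```

{"api": "arm_command", "payload": {"deltas": [{"xyz": [0,0,0.01],"turn": 7,"jaw": 255},{"xyz": [0,0,0.02],"turn": 14,"jaw": 255},{"xyz": [0,0,0.02],"turn": 21,"jaw": 255},{"xyz": [0,0,0.03],"turn": 28,"jaw": 255},{"xyz": [0,0,0.04],"turn": 35,"jaw": 255}]}}

```text
clock: 17.53
position: [0.5219, 0.1992, 0.1215]
ee_rot: [-0.78, -3.022, -0.002]
force: [0.0, 0.7, -3.1]
width: 0.494
```

```bash
python3 go.py .523 .196 .122
```

```text
t 17.53 p [0.5219 0.1992 0.1215] yaw 151.05345280445061 tilt 1.170348528369847 q [-0.0037  0.4871 -0.6235  1.772   0.3116  0.9993  0.3198] F [ 0.0354  0.7233 -3.1035] T [ 0.4057 -0.4994  0.1632] w 45.43130745334949
xyz cm [-0.2503 -0.2244 -0.0555]
```

{"api": "arm_command", "payload": {"deltas": [{"xyz": [0,0,0.01],"turn": 7,"jaw": 255},{"xyz": [0,0,0.02],"turn": 14,"jaw": 255},{"xyz": [0,0,0.02],"turn": 21,"jaw": 255},{"xyz": [0,0,0.03],"turn": 28,"jaw": 255},{"xyz": [0,0,0.04],"turn": 35,"jaw": 255}]}}

```text
clock: 17.95
position: [0.5222, 0.1994, 0.1211]
ee_rot: [-1.661, -2.644, 0.006]
force: [0.9, -0.8, -1.9]
width: 0.49
```

```bash
python3 go.py .523 .196 .122
```

```text
t 17.95 p [0.5222 0.1994 0.1211] yaw 115.72555357888413 tilt 1.1319498689242444 q [-0.1063  0.4564 -0.4733  1.7809  0.2265  0.9733 -0.2195] F [ 0.9199 -0.769  -1.9236] T [ 0.1784 -0.8859  0.1192] w 45.073150039436044
xyz cm [-0.3346 -0.0792 -0.0921]
```

{"api": "arm_command", "payload": {"deltas": [{"xyz": [0,0,0.01],"turn": 7,"jaw": 255},{"xyz": [0,0,0.02],"turn": 14,"jaw": 255},{"xyz": [0,0,0.02],"turn": 21,"jaw": 255},{"xyz": [0,0,0.03],"turn": 28,"jaw": 255},{"xyz": [0,0,0.04],"turn": 35,"jaw": 255}]}}

```text
clock: 18.37
position: [0.5225, 0.1994, 0.1207]
ee_rot: [-2.386, -2.018, 0.014]
force: [-2.0, -4.0, 1.1]
width: 0.495
```

```bash
python3 go.py .523 .196 .122
```

```text
t 18.37 p [0.5225 0.1994 0.1207] yaw 80.46380996948913 tilt 1.0831401948105177 q [-0.2112  0.4343 -0.326   1.7904  0.1479  0.9544 -0.7627] F [-2.0295 -3.9997  1.0625] T [-1.2748  0.0734  1.1814] w 45.50505920142702
xyz cm [-0.327   0.1029 -0.1303]
```

{"api": "arm_command", "payload": {"deltas": [{"xyz": [0,0,0.01],"turn": 7,"jaw": 255},{"xyz": [0,0,0.02],"turn": 14,"jaw": 255},{"xyz": [0,0,0.02],"turn": 21,"jaw": 255}]}}

```text
clock: 18.62
position: [0.5219, 0.1982, 0.1205]
ee_rot: [-2.72, -1.546, 0.022]
force: [-2.5, -4.3, 3.2]
width: 0.496
```

```bash
python3 go.py .523 .196 .122
```

```text
t 18.62 p [0.5219 0.1982 0.1205] yaw 59.22009448105088 tilt 1.0921794363070436 q [-0.275   0.424  -0.2375  1.7971  0.1036  0.9477 -1.0913] F [-2.4875 -4.2922  3.2408] T [-0.9323  0.3446  1.0821] w 45.65669108131177
xyz cm [-0.13    0.2044 -0.1482]
```

Torque jumped from 0.12 to about 1.1 N m and stayed there while the tool turned, so the cap is on its hard stop and the pads are slipping. Now back off by 90° of measured yaw (59° to about 150°).

{"api": "arm_command", "payload": {"deltas": [{"xyz": [0,0,-0.01],"turn": -7,"jaw": 255},{"xyz": [0,0,-0.01],"turn": -14,"jaw": 255},{"xyz": [0,0,-0.02],"turn": -21,"jaw": 255},{"xyz": [0,0,-0.03],"turn": -28,"jaw": 255},{"xyz": [0,0,-0.04],"turn": -35,"jaw": 255}]}}

```text
clock: 19.03
position: [0.5223, 0.1985, 0.1211]
ee_rot: [-2.12, -2.296, 0.013]
force: [2.1, 0.6, -1.6]
width: 0.491
```

```bash
python3 go.py .523 .196 .122
```

```text
t 19.03 p [0.5223 0.1985 0.1211] yaw 94.56072303558481 tilt 1.0538894928025724 q [-0.17    0.4413 -0.3831  1.7872  0.1796  0.962  -0.5452] F [ 2.1002  0.6212 -1.6433] T [ 0.0921 -0.5154 -0.1916] w 45.173368583941425
xyz cm [-0.2509  0.0533 -0.0936]
```

{"api": "arm_command", "payload": {"deltas": [{"xyz": [0,0,-0.01],"turn": -7,"jaw": 255},{"xyz": [0,0,-0.01],"turn": -14,"jaw": 255},{"xyz": [0,0,-0.02],"turn": -21,"jaw": 255},{"xyz": [0,0,-0.03],"turn": -28,"jaw": 255},{"xyz": [0,0,-0.04],"turn": -35,"jaw": 255}]}}

```text
clock: 19.45
position: [0.5225, 0.1985, 0.1215]
ee_rot: [-1.323, -2.83, 0.004]
force: [0.7, -0.1, -2.3]
width: 0.491
```

```bash
python3 go.py .523 .196 .122
```

```text
t 19.45 p [0.5225 0.1985 0.1215] yaw 129.89469367826024 tilt 1.0349487988815007 q [-0.0663  0.4663 -0.5306  1.7779  0.2605  0.9823 -0.0023] F [ 0.6702 -0.0675 -2.3469] T [ 0.0591 -0.4346 -0.0989] w 45.199222036154275
xyz cm [-0.2251 -0.1187 -0.0519]
```

{"api": "arm_command", "payload": {"deltas": [{"xyz": [0,0,-0.01],"turn": -7,"jaw": 255},{"xyz": [0,0,-0.01],"turn": -14,"jaw": 255},{"xyz": [0,0,-0.02],"turn": -20,"jaw": 255},{"xyz": [0,0,-0.02],"turn": -20,"jaw": 255},{"xyz": [0,0,-0.02],"turn": -20,"jaw": 255}]}}

```text
clock: 19.87
position: [0.5225, 0.1986, 0.1217]
ee_rot: [-0.816, -3.015, -0.002]
force: [0.1, 0.3, -1.8]
width: 0.495
```

{"api": "arm_command", "payload": {"deltas": [{"xyz": [0,0,0],"turn": 0,"jaw": 255},{"xyz": [0,0,0],"turn": 0,"jaw": 255},{"xyz": [0,0,0],"turn": 0,"jaw": 255},{"xyz": [0,0,0],"turn": 0,"jaw": 255},{"xyz": [0,0,0],"turn": 0,"jaw": 255}]}}

```text
clock: 20.28
position: [0.5225, 0.1986, 0.1217]
ee_rot: [-0.817, -3.015, -0.002]
force: [0.8, -0.1, -1.0]
width: 0.492
```

```bash
python3 go.py .523 .196 .122; python3 - <<'E'
from cell import get_image,observe
from h import *
for n in("top","scene"):
    d=get_image(n);np.savez(f"pics/{n}13.npz",**d)
s=load("scene13")
crop(s,310,160,80,70,9,"s13");crop(s,180,140,260,210,3,"s13b");cv2.imwrite("pics/t13.png",load("top13")["frame"][:,:,::-1])
print(observe()["dq"])
E
```

```text
t 20.28 p [0.5225 0.1986 0.1217] yaw 149.68310284698046 tilt 1.035307370655435 q [-0.0096  0.4842 -0.6142  1.773   0.3082  0.9967  0.2998] F [ 0.8077 -0.0742 -0.953 ] T [-0.123  -0.4402  0.0321] w 45.26271341698517
xyz cm [-0.1726 -0.2005 -0.0323]
[ 5.05333827e-05  9.18485549e-04 -9.77316094e-04 -1.39635976e-03
  4.66522734e-04 -1.45814019e-03 -1.51069697e-04]
```

View pics/s13.png

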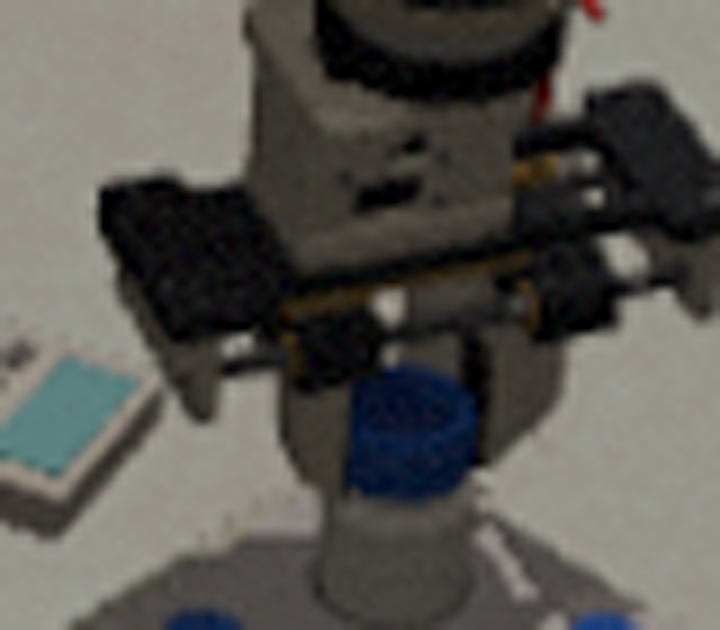

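View pics/s13b.png

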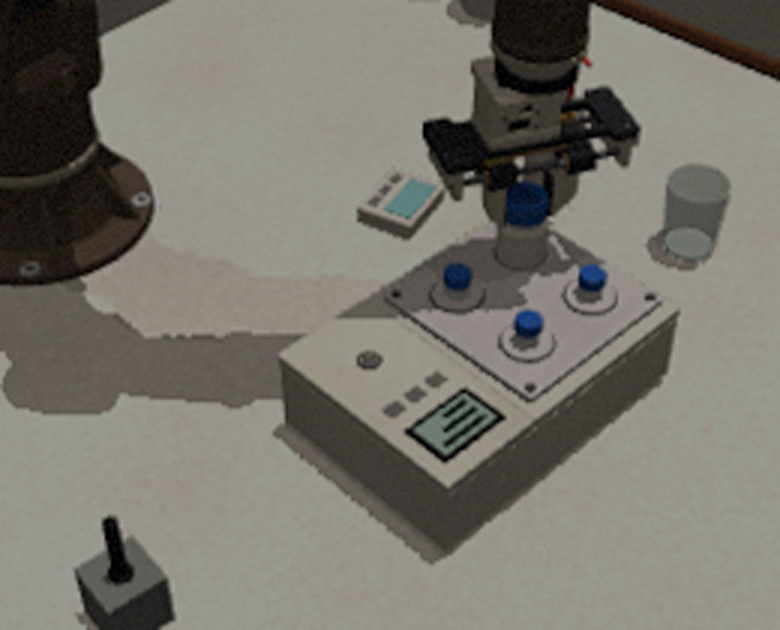

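View pics/t13.png

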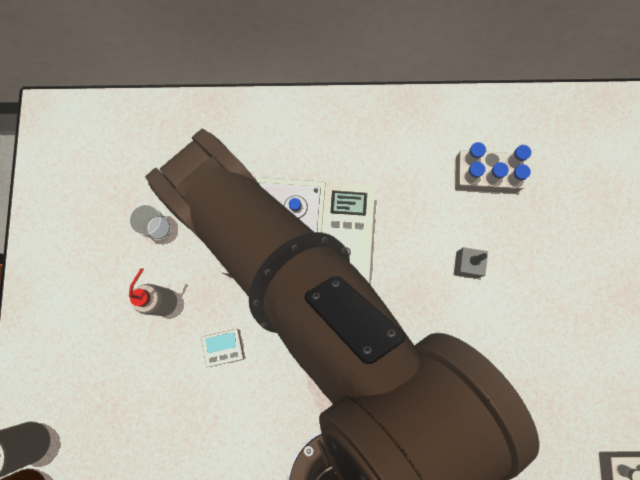

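```bash
python3 - <<'E'
from h import *
ims=[]
for n in("scene0","scene13"):
    c=load(n)["frame"][195:220,342:368,::-1].astype(float);c=np.clip((c-10)*(2 if n=="scene0" else 3.),0,255).astype(np.uint8)
    ims.append(cv2.resize(c,None,fx=15,fy=15,interpolation=cv2.INTER_CUBIC))
cv2.imwrite("pics/rib.png",np.hstack(ims))
E
```

```text
(no output)
```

View pics/rib.png

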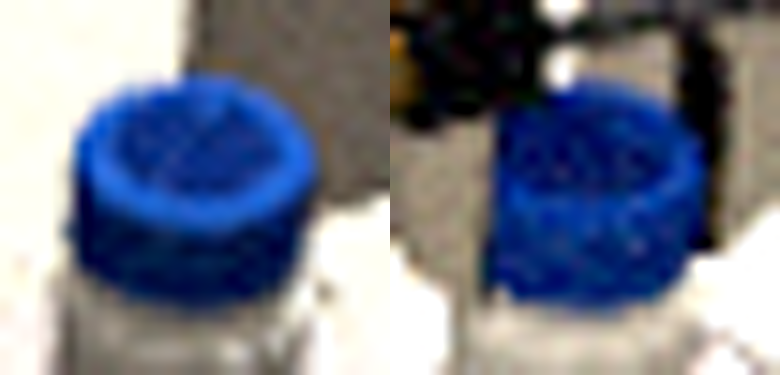

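The cap is held between both pads and its rib is not legible. The stylus is upright in its holder and the bystanders have not moved. Handing in.

```bash
python3 -c "
from cell import sign_off;print(sign_off())"
```

```text
the job is handed in; nothing more can be done
None
```

I did all the steps and handed the job in at about 20.4 s, still gripping the cap. `sign_off` gives no verdict.

- **Reset button:** I pressed it with the held stylus until the force reached 12.7 N, well over the 5 N needed. The force rose with almost no further movement, so it was on its stop.
- **Stylus:** It went back to the same height as at the start, with light seating contact, and I let it go. The last pictures show it upright in its holder.
- **Cap:** I screwed it down until the torque jumped from about 0.12 to 1.1 N m and the pads slipped, which means it had bottomed out. I then backed it off 90.5° by the tool's measured turn. It is at rest, with the jaws holding it at about 45 mm under the 40 N grip setting.
- **Bystanders:** In the last top and scene pictures they look to be where they stood; I did not measure them.

**What disagreed or could not be checked:**
- The fingers end 32–45 mm above the reported TCP, not at it. A test close at the stated height missed the cap, so I set the grip height from the depth image. It also means the stylus was probably held nearer the top of its handle than intended.
- The jaw reading is about 1.7 mm low.
- The raised rib on the cap was too faint to confirm its angle, so the quarter turn rests on the tool's measured rotation and the low torque while backing off.
- I did not check directly that the button sprang back out.

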